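# Load the benchtop steriliser and lock it

## Task

Stand every grain jar from the bench upright inside the chamber of the steriliser, then swing its lid down and press the free front edge until the spring catch clicks and the lid stays flush. Then turn the lock collar on the lid clockwise until its pointer meets the locked mark, press the start button, and leave the other things on the bench where they are.

Things in the scene. Friction and masses are not known exactly. Their poses are not given: they have to be found in the camera images.
- steriliser: white benchtop steriliser, fixed to the bench (place and yaw vary). Origin at bench level under the chamber's centre; x points from its front (robot's side) to the hinge side, y along its width, z up. Chamber open at the top, 160 mm (x) by 280 mm (y) inside, walls 8 mm, rim 100 mm high. On the -y side a control deck 70 mm wide, 85 mm high, with the start button
- chamber (a point): centre of the chamber's flat inner floor, 12 mm above the bench
- lid_hinge (a point): middle of the lid's hinge line, on the far rim: at the steriliser's x = +88 mm, 100 mm above the bench, running along its y. The lid is a steel plate 10 mm thick and 306 mm wide, its underside level with the hinge line, its free edge 190 mm from it
- lid (a joint): lid angle, rad: 0 shut and latched, 1.8 fully open; starts at 1.5 to 1.7, standing up at the far side. Stiff hinge: stays where left, about 4 N at the edge swings it. Lowered, it stops on the spring catch at 0.07 (edge 13 mm high); about 10 to 16 N straight down on the middle of the free edge takes it past with a click to 0, where the catch holds it
- lid_edge (a point): point on the lid's outer (upper) face, middle of its width, on the dark rubber press pad, 176 mm from the hinge line, 14 mm inside the free edge; 110 mm above the bench when latched. The catch is a sprung steel bar on the outside of the front wall below it, between two small dark blocks
- collar (a joint): lock collar angle, rad, 0 to 1.7, growing clockwise seen from above the closed lid; starts at 0 to 0.3 (unlocked). Locked mark at 1.2. Stays where it is left, turns with about 0.12 N m. At 0 its pointer lug points to the lid's free edge (the steriliser's -x), at 1.2 to the mark, a black line 20 by 5 mm on the lid, 58 mm from the axis
- collar_top (a point): top centre of the lock collar, on its axis: ribbed aluminium ring 56 mm across, 5 to 33 mm above the lid's outer face (top 143 mm above the bench when latched), 88 mm from the hinge, mid-width. One lug, 13 mm wide, top 22 mm above the lid, black pointer line, reaches 46 mm from the axis. A dark valve cap stands 5 mm above the ring
- start (a joint): travel of the start button in m: 0 up, 0.006 fully down; springs back; 5 N presses it fully
- start_top (a point): top centre of the start button: white, round, 34 mm across, in a dark round housing on the control deck, pressed straight down; about 107 mm above the bench
- jar1: a grain jar: brown round body with a white plastic cap, 54 mm across (cap the widest) and 70 mm tall, about 0.2 kg, standing on the bench; origin at the centre of its underside, z up through the cap. 2 to 4 such jars are present at random; None when absent (and while it is held)
- jar2: a grain jar: brown round body with a white plastic cap, 54 mm across (cap the widest) and 70 mm tall, about 0.2 kg, standing on the bench; origin at the centre of its underside, z up through the cap. 2 to 4 such jars are present at random; None when absent (and while it is held)
- jar3: a grain jar: brown round body with a white plastic cap, 54 mm across (cap the widest) and 70 mm tall, about 0.2 kg, standing on the bench; origin at the centre of its underside, z up through the cap. 2 to 4 such jars are present at random; None when absent (and while it is held)
- jar4: a grain jar: brown round body with a white plastic cap, 54 mm across (cap the widest) and 70 mm tall, about 0.2 kg, standing on the bench; origin at the centre of its underside, z up through the cap. 2 to 4 such jars are present at random; None when absent (and while it is held)
- spray_bottle: bystander: white spray bottle 72 mm across, 203 mm tall; origin at the centre of its underside
- dish_stack: bystander: stack of culture dishes 92 mm across, 96 mm tall; origin at the centre of its underside

How it is judged:
On the way, in this order (a step that is already met when the one before it is completed fails the run):
1. all jars stand upright on the chamber floor (x of jar1 in the frame of steriliser between -0.06 and 0.06 m and y of jar1 in the frame of steriliser between -0.12 and 0.12 m and z of each of jar1, jar2, jar3, jar4 in the frame of steriliser below 0.02 m and angle between each of jar1, jar2, jar3, jar4's own z axis and vertical below 0.15 rad and x of jar2 in the frame of steriliser between -0.06 and 0.06 m and y of jar2 in the frame of steriliser between -0.12 and 0.12 m and x of jar3 in the frame of steriliser between -0.06 and 0.06 m and y of jar3 in the frame of steriliser between -0.12 and 0.12 m and x of jar4 in the frame of steriliser between -0.06 and 0.06 m and y of jar4 in the frame of steriliser between -0.12 and 0.12 m), for 0.2 s.
2. the lid is pressed past its catch (all of step 1 and value of joint lid below 0.02 rad), for 0.2 s.
3. the lock collar is turned to its locked mark, lid latched (value of joint lid below 0.02 rad and value of joint collar between 1.06 and 1.34 rad), for 0.2 s.
4. the start button is pressed, lid latched and collar locked (all of step 3 and value of joint start above 0.004 m), for 0.05 s.
At the end, for the whole second after the job is handed in: every jar present stands upright (within 0.15 rad) on the chamber floor, the lid is latched (below 0.02 rad), the collar is within 0.14 rad of its locked mark at 1.2 rad, and the start button has been pressed (at least 4 mm) and is up again (all of step 1 and all of step 3 and value of joint start below 0.003 m); the robot touches nothing.
It fails at once if the spray bottle is knocked over or shoved more than 40 mm (distance of spray_bottle from where it was at the start of the episode above 0.04 m or angle between spray_bottle's own z axis and vertical above 0.5 rad).
It fails at once if the dish stack is knocked over or shoved more than 40 mm (distance of dish_stack from where it was at the start of the episode above 0.04 m or angle between dish_stack's own z axis and vertical above 0.5 rad).
Of jar1, jar2, jar3, jar4 only 2 to 4 are there at a start; the rules pass over those that are not, and their reading is None.
At some moment in a run one of jar1, jar2, jar3, jar4 may be knocked a few centimetres aside while the robot is not near it.
It also fails if it takes over 210 s, if anything falls off the work surface, if the arm or the gripper's body presses on something with over 40 N, if the wrist force passes 120 N, or if a joint passes its speed limit or range.

## Robot

A 6-joint arm with a two-finger parallel gripper is mounted at the origin on the work surface. World frame = base frame: x ahead of the robot, y to its left, z up, the work surface at z = 0. Lengths are in m, angles in rad, forces in N, time in s.
With the tool pointing down it reaches from about 0.375 to 0.75 m from the base axis. Payload 9 kg.
Tool frame: the origin (TCP) lies at the very end of the fingers, on their centre line; the grasp point (between the pads) lies 19 mm behind it; z points along the fingers, y is the line along which they close (so a half turn about z gives the same grasp; the last joint's range is limited). The gripper opens to 85 mm and grips with 20 to 120 N. Pads are 22 mm wide; open, the fingers measure 114 mm over their backs; the gripper's body (76 mm by 85 mm) begins 54 mm behind the grasp point. The pads swing forward as they close: fully open they stand 13 mm farther back than shut.
Start: joints at [-0.218, 0.104, 0.097, 1.564, 0, 1.353], TCP at [0.6, 0, 0.195] pointing down, gripper open.
Joint ranges: [-2.99, 2.99], [-0.84, 1.86], [-1.1, 1.16], [-1.84, 2.11], [-1.51, 1.56], [-3.14, 3.14]. Speed limits (rad/s): [2.22, 2.22, 2.57, 3.14, 3.14, 3.14].

## Interface

Orientations are given as a 3x3 rotation matrix whose columns are the frame's x, y, z axes.
In Python, from station import robot gives the robot as it stands.
- The arm moves only by the shell command python3 -m pendant 'ROWS' [FORCE]. ROWS is JSON, a list of rows, each an object of numbers: "jaw": the opening, from 0 (shut) to 1 (fully open); "x", "y", "z": the shift along the tool's x, y, z in m; "wx", "wy", "wz": the turn, a rotation vector about the tool's x, y, z in rad. In form: [{"jaw": .., "x": .., "y": .., "z": .., "wx": .., "wy": .., "wz": ..}, ...]. A call has 1 to 10 rows; each row shifts and turns the commanded pose from where the row before left it, along the tool's axes as they then stand; what a row does not reach is not made up. A row lasts 1/12 s, in which the tool goes at most 41.7 mm and 7.16 degrees, less where a joint would pass 70% of its speed; a pose out of reach is approached as far as the arm can. A call with a gripper value outside its range is refused whole. The fingers move at their own pace and stop on an object; FORCE is the grip in N (left out, the last holds). Time passes only in rows, so rows that do not move let the fingers close. It gives the time, the measured TCP pose, the force, the opening and the grip force at its end, in the units of the state.
- robot.get_obs(): the state, without advancing time (a new reading comes with each control period).
- robot.snapshot(name): name is "scene" or "side" or "wrist"; returns the picture (420x560x3 uint8, red, green, blue); there is no depth.
- robot.get_calibration(name): a dict with "camera_matrix" (3x3 intrinsics, pixels), "world_from_camera" (4x4, takes a point from camera to world coordinates). Camera axes: x right, y up, looking along -z (the intrinsics and any distortion apply to the point x, -y, -z); pixel columns grow to the right and rows downward; lengths in m; the calibration is good to about 2 mm. A picture is of the moment at which its call begins: read the wrist's pose just before it. get_calibration takes no time and is no camera call; for the wrist camera it gives the pose at the moment of the call.
- robot.sign_off(): hands the job in; it is judged then, once.
The state is a dict: "t": time; "joints": joint angles; "dq": joint speeds; "tau": joint torques, N m; "eef_pos": TCP position; "tcp_rot": TCP orientation; "ft_force": force on the tool from outside, world axes, zero at the start; "ft_torque": the same for the moment, N m; "gripper_width": finger opening in m; "gripper_force": force on a finger pad.
Only numpy, scipy, OpenCV 4.12 (cv2) and the standard library are available. Lean on these libraries where they do the work, as an engineer would, in place of code of your own. Each camera call takes 0.05 s, during which the arm holds its last target. There are 200 camera calls.

## Working session

There is one attempt and no reset: what is moved stays moved. The work goes in short steps, Python scripts to look and compute and a shell command to move; the robot and the scene stay as the last step left them, time stands still between calls to the robot, and variables do not carry over. Pictures are saved under pics/ and viewed, at most 14 in all, crops included, and the job is handed in when it is done.

```bash
ls; mkdir -p pics; python3 - <<'E'
from station import robot
import cv2
for n in("scene","side","wrist"):
    c=robot.get_calibration(n);im=robot.snapshot(n);cv2.imwrite(f"pics/{n}0.png",im[...,::-1])
    print(n,c["camera_matrix"].round(1).tolist(),c["world_from_camera"].round(3).tolist(),[k for k in c])
print(robot.get_obs())
E
```

```text
pics
scene [[463.9, 0.0, 278.2], [0.0, 463.9, 211.0], [0.0, 0.0, 1.0]] [[0.357, -0.883, 0.305, 0.888], [0.934, 0.337, -0.116, -0.149], [-0.0, 0.326, 0.945, 1.03], [0.0, 0.0, 0.0, 1.0]] ['camera_matrix', 'world_from_camera']
side [[408.0, 0.0, 283.9], [0.0, 408.0, 210.5], [0.0, 0.0, 1.0]] [[-0.997, 0.046, -0.065, 0.532], [-0.079, -0.641, 0.764, 0.542], [-0.007, 0.766, 0.642, 0.616], [0.0, 0.0, 0.0, 1.0]] ['camera_matrix', 'world_from_camera']
wrist [[289.2, 0.0, 281.1], [0.0, 289.2, 210.8], [0.0, 0.0, 1.0]] [[1.0, -0.0, 0.001, 0.601], [0.0, 0.959, 0.283, 0.073], [-0.001, -0.283, 0.959, 0.375], [0.0, 0.0, 0.0, 1.0]] ['camera_matrix', 'world_from_camera']
{'t': 0.15, 'joints': array([-2.17676446e-01,  1.04554349e-01,  9.66552072e-02,  1.56389701e+00,
       -1.43679827e-05,  1.35310587e+00]), 'dq': array([-0.00067249, -0.00308725,  0.00159038,  0.0012318 , -0.00160464,
       -0.00095952]), 'tau': array([ 3.56894714e-03, -5.57353413e+01,  5.04006886e+01,  1.24952567e-02,
       -2.60494489e-04,  1.42527287e-05]), 'eef_pos': array([5.99714617e-01, 8.17969777e-05, 1.94809545e-01]), 'tcp_rot': array([[-1.39177350e-05,  9.99999520e-01, -9.79337782e-04],
       [ 9.99999980e-01,  1.41154655e-05,  2.01895616e-04],
       [ 2.01909343e-04, -9.79334952e-04, -9.99999500e-01]]), 'ft_force': array([ 0.32336049, -0.12472356, -0.04050734]), 'ft_torque': array([-0.00307334,  0.00515448,  0.03653688]), 'gripper_force': 0.0, 'gripper_width': 0.08497918048268509}
```

View pics/scene0.png

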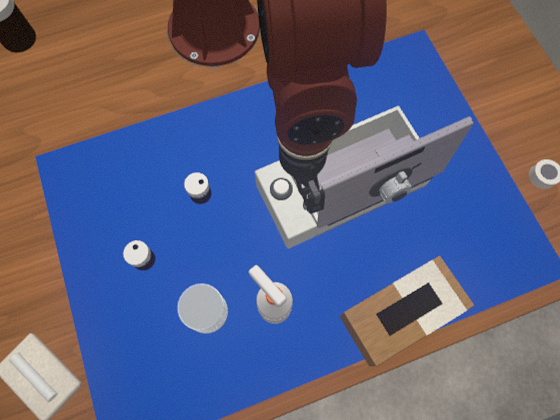

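View pics/side0.png

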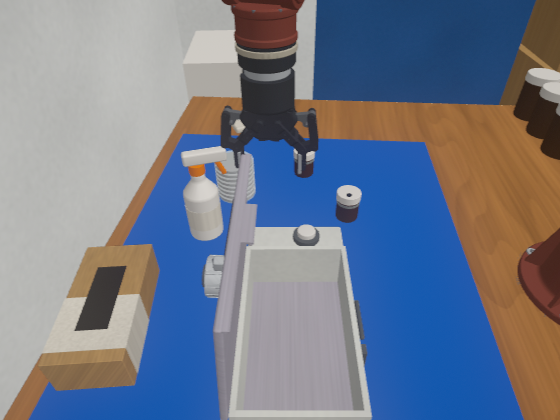

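The scene picture shows two jars, with caps at about (197,186) and (137,253). The start button is at (281,187), the open lid runs from (320,220) to (470,122), the dishes are at (203,308) and the spray bottle is at (274,300). The side view shows the chamber with inner corners near (250,248) and (343,248), and the button at (306,234).

```bash
cat > h.py <<'E'
import numpy as np,cv2
from station import robot
def ray(c,u,v):
    K=c["camera_matrix"];T=c["world_from_camera"]
    d=np.linalg.inv(K)@[u,v,1]; d=T[:3,:3]@[d[0],-d[1],-d[2]]
    return T[:3,3],d
def at(c,u,v,z):
    o,d=ray(c,u,v);return o+d*(z-o[2])/d[2]
def proj(c,p):
    T=c["world_from_camera"];q=T[:3,:3].T@(np.array(p)-T[:3,3]);q=c["camera_matrix"]@[q[0],-q[1],-q[2]];return q[:2]/q[2]
def blobs(im,z,c,lo=120,a0=60,a1=3000):
    # unsaturated bright blobs
    hsv=cv2.cvtColor(im,cv2.COLOR_RGB2HSV);m=((hsv[...,1]<50)&(hsv[...,2]>lo)).astype('uint8')
    m=cv2.morphologyEx(m,cv2.MORPH_CLOSE,np.ones((5,5)))
    n,l,s,ce=cv2.connectedComponentsWithStats(m)
    for i in range(1,n):
        if a0<s[i,4]<a1: print(s[i].tolist(),ce[i].round(1),at(c,*ce[i],z).round(4))
E
python3 - <<'E'
from h import *
for n in("scene","side"):
    print(n);im=cv2.imread(f"pics/{n}0.png")[...,::-1];blobs(im,.07,robot.get_calibration(n))
a=cv2.imread("pics/scene0.png")[90:260,240:500];b=cv2.imread("pics/side0.png")[170:420,200:400]
a=cv2.resize(a,None,fx=3,fy=3);cv2.imwrite("pics/a.png",a)
cv2.imwrite("pics/b.png",cv2.resize(b,None,fx=2.4,fy=2.4))
E
```

```text
scene
[0, 0, 13, 12, 82] [3.5 4.1] [-0.2055 -0.493   0.07  ]
[529, 159, 31, 30, 552] [543.9 174.4] [0.7094 0.5586 0.07  ]
[184, 173, 25, 24, 468] [196.2 184.3] [ 0.4533 -0.1797  0.07  ]
[123, 240, 27, 26, 530] [136.3 252.9] [ 0.5581 -0.3459  0.07  ]
[392, 259, 76, 76, 2168] [432.1 295.5] [0.8627 0.1995 0.07  ]
[249, 265, 44, 58, 1439] [271.2 296.8] [ 0.7471 -0.111   0.07  ]
[178, 284, 50, 49, 1865] [202.4 308.4] [ 0.7189 -0.2505  0.07  ]
side
[526, 68, 34, 47, 834] [546.1  83.2] [-0.2188 -0.8164  0.07  ]
[232, 119, 13, 14, 114] [238.3 125.8] [ 0.7427 -0.4622  0.07  ]
[294, 149, 7, 25, 82] [297.6 159.2] [ 0.5698 -0.3045  0.07  ]
[306, 151, 9, 10, 73] [309.9 155.5] [ 0.5402 -0.3233  0.07  ]
[337, 185, 25, 22, 428] [348.7 195. ] [ 0.4513 -0.1694  0.07  ]
```

View pics/a.png

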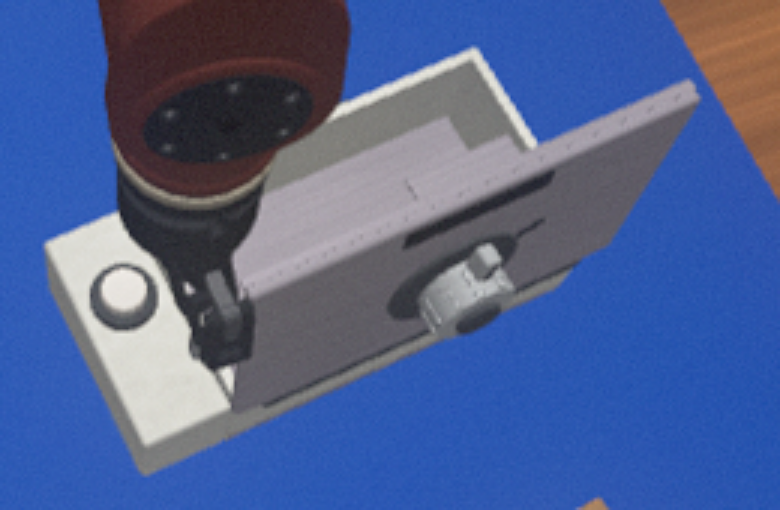

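View pics/b.png

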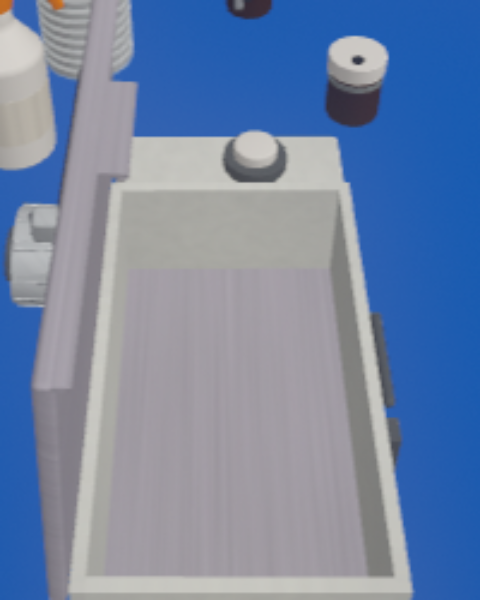

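View pics/wrist0.png

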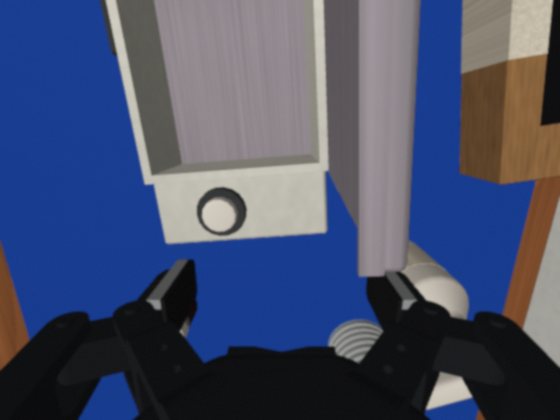

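The enlarged pictures give these rim outer corners: side view (345.4,246.2), (370.8,417.5), (246.7,245) and (230,415.8); scene view (398.7,105.7). The deck corners in the scene view are at (255,171) and (289,239). The wrist view shows rim corners at (147,183) and (326,170), deck corners at (167,243) and (327,232), and the button at (220,215). No third jar is visible near the steriliser.

```bash
python3 - <<'E'
from h import *
S=robot.get_calibration("side");C=robot.get_calibration("scene");W=robot.get_calibration("wrist")
P=[("s FR-",S,345.4,246.2,.1,-88,-148),("s FR+",S,370.8,417.5,.1,-88,148),("s H-",S,246.7,245,.1,88,-148),("s H+",S,230,415.8,.1,88,148),
("c FR+",C,398.7,105.7,.1,-88,148),("c dF",C,255,171,.085,-88,-218),("c dH",C,289,239,.085,88,-218),
("w FR-",W,147,183,.1,-88,-148),("w H-",W,326,170,.1,88,-148),("w dF",W,167,243,.085,-88,-218),("w dH",W,327,232,.085,88,-218)]
A=[];B=[]
for n,c,u,v,z,x,y in P:
    p=at(c,u,v,z)[:2];A.append(p);B.append((x/1e3,y/1e3))
A=np.array(A);B=np.array(B)
a=A-A.mean(0);b=B-B.mean(0)
th=np.arctan2((b[:,0]*a[:,1]-b[:,1]*a[:,0]).sum(),(a*b).sum());R=np.array([[np.cos(th),-np.sin(th)],[np.sin(th),np.cos(th)]])
t=A.mean(0)-R@B.mean(0);print("yaw",th,"org",t)
for q,e in zip(P,(A-(B@R.T+t))*1e3):print(q[0],e.round(1))
for c,u,v in((C,281,187),(S,306,232),(W,220,214)):
    p=at(c,u,v,.107);print("btn",p.round(3),(R.T@(p[:2]-t)).round(3))
E
```

```text
yaw 0.07664058431360739 org [0.54556201 0.17396564]
s FR- [-1.4 -0.3]
s FR+ [ 0.9 -0.6]
s H- [-1.2 -4. ]
s H+ [-2.3 -2.9]
c FR+ [0.3 1. ]
c dF [1.7 2.7]
c dH [-1.   2.9]
w FR- [2.2 0.1]
w H- [-1.5 -0.8]
w dF [2.8 1.3]
w dH [-0.5  0.6]
btn [ 0.541 -0.01   0.107] [-0.019 -0.184]
btn [ 0.539 -0.005  0.107] [-0.02  -0.178]
btn [ 0.541 -0.009  0.107] [-0.018 -0.182]
```

```bash
python3 -m pendant '[{"jaw":1,"x":-0.03,"y":-0.025},{"jaw":1,"x":-0.03,"y":-0.025},{"jaw":1,"x":-0.03,"y":-0.025},{"jaw":1,"x":-0.03,"y":-0.025},{"jaw":1,"x":-0.03,"y":-0.025},{"jaw":1,"x":-0.03,"y":-0.025},{"jaw":1,"wz":-0.118},{"jaw":1,"wz":-0.118},{"jaw":1,"wz":-0.118},{"jaw":1,"wz":-0.118}]' 60
python3 -m pendant '[{"jaw":1,"wz":-0.118},{"jaw":1,"wz":-0.118},{"jaw":1,"wz":-0.118},{"jaw":1,"wz":-0.118},{"jaw":1,"wz":-0.118},{"jaw":1,"wz":-0.118},{"jaw":1,"wz":-0.118},{"jaw":1,"wz":-0.118},{"jaw":1,"wz":-0.118},{"jaw":1,"wz":-0.114}]'
python3 - <<'E'
from h import *
print(robot.get_obs()["joints"].round(3))
for n in("scene","wrist","side"):
    c=robot.get_calibration(n);im=robot.snapshot(n);cv2.imwrite(f"pics/{n}1.png",im[...,::-1]);print(n);blobs(im,.07,c,lo=130,a1=12000)
E
```

```text
[-0.218  0.105  0.097  1.564 -0.     1.353]
scene
[0, 0, 9, 12, 77] [3.1 4.3] [-0.2052 -0.4942  0.07  ]
[279, 106, 194, 84, 4036] [371.8 148.8] [0.5131 0.2235 0.07  ]
[529, 159, 31, 30, 410] [546.1 172.6] [0.7074 0.5654 0.07  ]
[255, 160, 64, 80, 2383] [285.7 200.7] [ 0.5611 -0.0069  0.07  ]
[381, 171, 30, 33, 422] [394.7 185.2] [0.6134 0.2336 0.07  ]
[184, 173, 25, 23, 435] [195.9 183.6] [ 0.4515 -0.1796  0.07  ]
[123, 240, 27, 26, 495] [135.7 252.4] [ 0.5567 -0.3468  0.07  ]
[392, 259, 76, 76, 2147] [432.1 295.4] [0.8625 0.1995 0.07  ]
[249, 265, 44, 58, 1423] [271.2 296.6] [ 0.7465 -0.1109  0.07  ]
[178, 284, 50, 49, 1866] [202.4 308.4] [ 0.7189 -0.2505  0.07  ]
[0, 333, 81, 87, 3940] [ 37.7 377. ] [ 0.7301 -0.591   0.07  ]
wrist
[462, 0, 90, 72, 5283] [503.6  30.2] [0.807  0.1578 0.07  ]
[523, 197, 37, 169, 3216] [547.  296.1] [ 0.9205 -0.1239  0.07  ]
[329, 324, 46, 37, 1071] [351.6 340. ] [ 0.6898 -0.1874  0.07  ]
[427, 374, 44, 35, 933] [448.  390.9] [ 0.8252 -0.2696  0.07  ]
side
[528, 68, 32, 36, 759] [546.4  82.1] [-0.223  -0.8251  0.07  ]
[232, 119, 13, 14, 111] [238.2 125.6] [ 0.7433 -0.4635  0.07  ]
[294, 149, 7, 24, 70] [297.4 157.4] [ 0.5708 -0.3126  0.07  ]
[306, 151, 9, 10, 74] [309.8 155.4] [ 0.5405 -0.3239  0.07  ]
[337, 185, 25, 21, 420] [348.6 194.8] [ 0.4514 -0.17    0.07  ]$[0]: bad value
$[0]: bad value
```

View pics/wrist1.png

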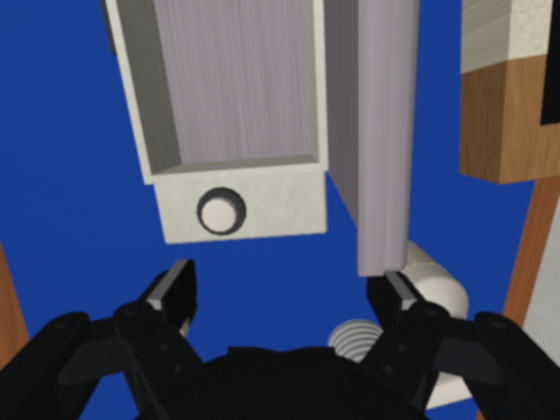

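View pics/scene1.png

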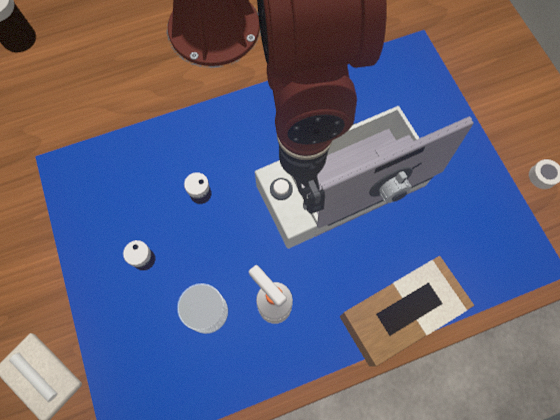

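Nothing moved because the rows were refused; the pictures are unchanged. I'll try a row with every key.

```bash
python3 -m pendant '[{"jaw":1.0,"x":-0.03,"y":-0.025,"z":0,"wx":0,"wy":0,"wz":0}]' 60; echo; python3 -m pendant '[{"jaw":0.98,"x":-0.03,"y":-0.025}]' 60
```

```text
t: 0.38
eef_pos: [0.5765, -0.0271, 0.1939]
tcp_rot: [[-0.004, 1.0, -0.001], [1.0, 0.004, 0.002], [0.002, -0.001, -1.0]]
ft_force: [0.3, -0.9, -0.0]
gripper_width: 0.0853
gripper_force: 0.0
$[0]: bad value
```

All keys are required.

```bash
python3 -m pendant '[{"jaw":1,"x":-0.03,"y":-0.025,"z":0,"wx":0,"wy":0,"wz":0},{"jaw":1,"x":-0.03,"y":-0.025,"z":0,"wx":0,"wy":0,"wz":0},{"jaw":1,"x":-0.03,"y":-0.025,"z":0,"wx":0,"wy":0,"wz":0},{"jaw":1,"x":-0.03,"y":-0.025,"z":0,"wx":0,"wy":0,"wz":0},{"jaw":1,"x":-0.03,"y":-0.025,"z":0,"wx":0,"wy":0,"wz":0},{"jaw":1,"x":0,"y":0,"z":0,"wx":0,"wy":0,"wz":-0.118},{"jaw":1,"x":0,"y":0,"z":0,"wx":0,"wy":0,"wz":-0.118},{"jaw":1,"x":0,"y":0,"z":0,"wx":0,"wy":0,"wz":-0.118},{"jaw":1,"x":0,"y":0,"z":0,"wx":0,"wy":0,"wz":-0.118}]' 60
python3 -m pendant '[{"jaw":1,"x":0,"y":0,"z":0,"wx":0,"wy":0,"wz":-0.118},{"jaw":1,"x":0,"y":0,"z":0,"wx":0,"wy":0,"wz":-0.118},{"jaw":1,"x":0,"y":0,"z":0,"wx":0,"wy":0,"wz":-0.118},{"jaw":1,"x":0,"y":0,"z":0,"wx":0,"wy":0,"wz":-0.118},{"jaw":1,"x":0,"y":0,"z":0,"wx":0,"wy":0,"wz":-0.118},{"jaw":1,"x":0,"y":0,"z":0,"wx":0,"wy":0,"wz":-0.118},{"jaw":1,"x":0,"y":0,"z":0,"wx":0,"wy":0,"wz":-0.118},{"jaw":1,"x":0,"y":0,"z":0,"wx":0,"wy":0,"wz":-0.118},{"jaw":1,"x":0,"y":0,"z":0,"wx":0,"wy":0,"wz":-0.118},{"jaw":1,"x":0,"y":0,"z":0,"wx":0,"wy":0,"wz":-0.114}]'
cat >> h.py <<'E'
ORG=np.array([.5455,.174]);YAW=.0766
RS=np.array([[np.cos(YAW),-np.sin(YAW)],[np.sin(YAW),np.cos(YAW)]])
def ster(x,y): return ORG+RS@[x,y]
def shift(x,y,z):
    o=robot.get_obs();return (o["tcp_rot"].T@(np.array([x,y,z])-o["eef_pos"])).round(4)
E
python3 - <<'E'
from h import *
print(robot.get_obs()["joints"].round(3))
for n in("scene","wrist","side"):
    c=robot.get_calibration(n);im=robot.snapshot(n);cv2.imwrite(f"pics/{n}2.png",im[...,::-1]);print(n);blobs(im,.07,c,lo=130,a1=12000)
print(shift(.4495,-.180,.041))
E
```

```text
t: 1.13
eef_pos: [0.4498, -0.1804, 0.1955]
tcp_rot: [[-0.459, 0.888, 0.0], [0.888, 0.459, -0.0], [-0.0, 0.0, -1.0]]
ft_force: [-0.0, -0.2, 0.7]
gripper_width: 0.0855
gripper_force: 0.0
t: 1.97
eef_pos: [0.45, -0.18, 0.1954]
tcp_rot: [[-0.997, -0.083, 0.0], [-0.083, 0.997, -0.0], [-0.0, -0.0, -1.0]]
ft_force: [0.6, 0.6, -0.2]
gripper_width: 0.0855
gripper_force: 0.0
[-0.651 -0.249 -0.24   1.579  0.    -0.734]
scene
[0, 0, 9, 12, 75] [3.1 4.1] [-0.2056 -0.4941  0.07  ]
[255, 106, 218, 133, 7563] [333.6 170.2] [0.5312 0.1206 0.07  ]
[529, 159, 31, 26, 373] [546.3 171.5] [0.7052 0.5675 0.07  ]
[381, 171, 30, 30, 410] [395.  184.8] [0.6128 0.2346 0.07  ]
[184, 173, 25, 22, 427] [195.8 183.5] [ 0.451  -0.1798  0.07  ]
[123, 240, 26, 26, 493] [135.7 252.4] [ 0.5566 -0.3469  0.07  ]
[393, 259, 75, 76, 2143] [432.2 295.5] [0.8627 0.1996 0.07  ]
[249, 265, 44, 58, 1408] [271.2 296.3] [ 0.7461 -0.1108  0.07  ]
[178, 284, 50, 49, 1864] [202.4 308.4] [ 0.7189 -0.2505  0.07  ]
[0, 334, 81, 86, 3939] [ 37.7 377. ] [ 0.7301 -0.591   0.07  ]
wrist
[255, 168, 50, 51, 1894] [279.4 193.2] [ 0.4494 -0.1811  0.07  ]
[106, 243, 51, 48, 1775] [131.3 266.8] [ 0.5528 -0.3454  0.07  ]
[148, 260, 38, 49, 429] [164.6 284.7] [ 0.573  -0.3072  0.07  ]
[0, 318, 23, 53, 650] [  7.4 344.7] [ 0.6782 -0.5088  0.07  ]
[189, 324, 58, 38, 1358] [215.6 340.5] [ 0.6474 -0.2445  0.07  ]
[451, 385, 20, 17, 99] [459.3 390.9] [0.699  0.0848 0.07  ]
[446, 409, 19, 11, 130] [455.2 414.5] [0.7407 0.0903 0.07  ]
side
[370, 8, 27, 10, 99] [385.3  14.2] [ 0.2142 -1.6209  0.07  ]
[374, 30, 14, 8, 68] [380.  34.] [ 0.271 -1.309  0.07 ]
[528, 68, 32, 36, 698] [547.   81.7] [-0.2267 -0.8293  0.07  ]
[227, 106, 57, 27, 950] [254.9 119. ] [ 0.7023 -0.5052  0.07  ]
[294, 145, 21, 16, 292] [303.9 152.6] [ 0.5556 -0.3359  0.07  ]
[337, 185, 25, 21, 414] [348.6 194.7] [ 0.4514 -0.1705  0.07  ]
[0.0005 0.     0.1544]
```

View pics/wrist2.png

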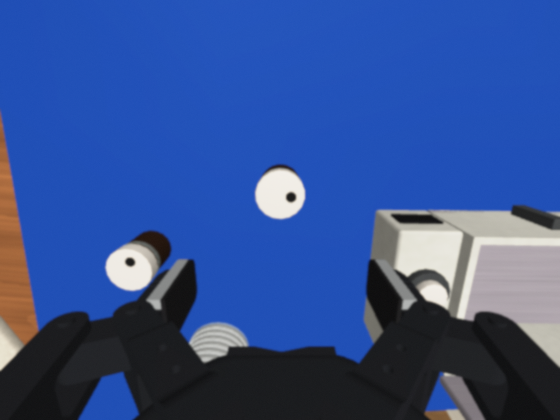

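The wrist view confirms jar A at (279,193), directly under the gripper, and jar B at (131,267). I can see only two jars on the bench.

```bash
python3 -m pendant '[{"jaw":1,"x":0,"y":0,"z":0.036,"wx":0,"wy":0,"wz":0},{"jaw":1,"x":0,"y":0,"z":0.036,"wx":0,"wy":0,"wz":0},{"jaw":1,"x":0,"y":0,"z":0.036,"wx":0,"wy":0,"wz":0},{"jaw":1,"x":0,"y":0,"z":0.03,"wx":0,"wy":0,"wz":0},{"jaw":1,"x":0,"y":0,"z":0.016,"wx":0,"wy":0,"wz":0},{"jaw":0.5,"x":0,"y":0,"z":0,"wx":0,"wy":0,"wz":0},{"jaw":0.4,"x":0,"y":0,"z":0,"wx":0,"wy":0,"wz":0},{"jaw":0.4,"x":0,"y":0,"z":0,"wx":0,"wy":0,"wz":0},{"jaw":0.4,"x":0,"y":0,"z":0,"wx":0,"wy":0,"wz":0},{"jaw":0.4,"x":0,"y":0,"z":0,"wx":0,"wy":0,"wz":0}]' 50
```

```text
t: 2.95
eef_pos: [0.451, -0.1808, 0.0431]
tcp_rot: [[-0.997, -0.076, 0.002], [-0.076, 0.997, -0.002], [-0.002, -0.002, -1.0]]
ft_force: [-0.7, -0.2, -0.4]
gripper_width: 0.0344
gripper_force: 0.0
```

```bash
python3 - <<'E'
from h import *
for n in("scene","wrist","side"):
    c=robot.get_calibration(n);im=robot.snapshot(n);cv2.imwrite(f"pics/{n}3.png",im[...,::-1]);print(n)
    if n!="wrist":blobs(im,.07,c,lo=130,a1=2000)
a=cv2.imread("pics/wrist3.png");b=cv2.imread("pics/side3.png");cv2.imwrite("pics/m3.png",np.hstack([a[:,80:480],b[80:500,180:580]] if 0 else [a[:340,80:480],b[0:340,180:560]]))
E
```

```text
scene
[0, 0, 9, 12, 75] [3.1 4.2] [-0.2055 -0.4942  0.07  ]
[529, 159, 31, 30, 413] [545.9 172.5] [0.7071 0.5653 0.07  ]
[381, 171, 30, 32, 423] [394.7 185.2] [0.6133 0.2336 0.07  ]
[185, 172, 24, 23, 388] [196.1 183.9] [ 0.4522 -0.1794  0.07  ]
[123, 240, 26, 26, 493] [135.7 252.4] [ 0.5566 -0.3469  0.07  ]
[249, 265, 44, 58, 1423] [271.2 296.6] [ 0.7465 -0.1109  0.07  ]
[178, 284, 50, 49, 1862] [202.4 308.4] [ 0.719  -0.2505  0.07  ]
wrist
side
[528, 68, 32, 36, 713] [546.9  81.8] [-0.2258 -0.8283  0.07  ]
[342, 99, 41, 11, 102] [367.1 105.9] [ 0.3782 -0.6103  0.07  ]
[227, 106, 57, 27, 949] [254.9 119. ] [ 0.7022 -0.5052  0.07  ]
[294, 145, 21, 16, 292] [303.9 152.6] [ 0.5556 -0.3359  0.07  ]
[337, 185, 25, 21, 328] [348. 196.] [ 0.4529 -0.1659  0.07  ]
```

View pics/m3.png

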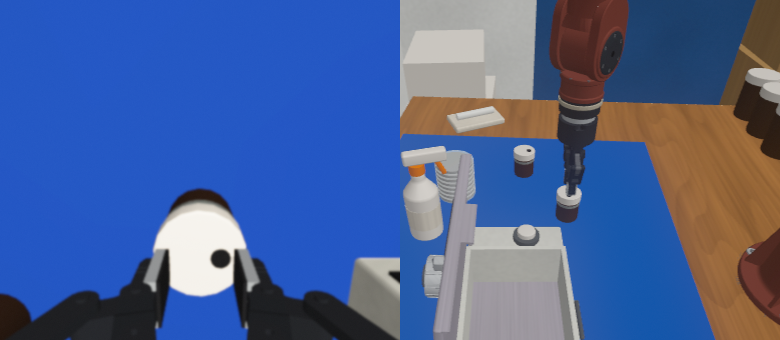

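```bash
python3 - <<'E'
from h import *
W=robot.get_calibration("wrist");o=robot.get_obs();T=o["eef_pos"];R=o["tcp_rot"];print(o["gripper_width"],o["gripper_force"],T,T-0)
im=cv2.imread("pics/wrist3.png")[...,::-1]
blobs(im,.07,W,lo=130,a0=300,a1=20000)
for y in(-.027,-.017,0,.017,.027):
    for z in(0,-.019): print(y,z,proj(W,T+R@[0,y,z]).round(0))
print(proj(W,[T[0],T[1],.07]))
E
```

```text
0.03409737165245831 0.0 [ 0.45052115 -0.18035849  0.04222358] [ 0.45052115 -0.18035849  0.04222358]
[225, 202, 113, 94, 6529] [279.4 249.5] [ 0.4474 -0.1806  0.07  ]
[435, 257, 125, 130, 7182] [519.3 313.8] [ 0.4786 -0.0311  0.07  ]
[0, 332, 67, 66, 2402] [ 26.  356.7] [ 0.535  -0.3379  0.07  ]
-0.027 0 [239. 237.]
-0.027 -0.019 [235. 248.]
-0.017 0 [254. 237.]
-0.017 -0.019 [251. 248.]
0 0 [280. 237.]
0 -0.019 [280. 248.]
0.017 0 [305. 237.]
0.017 -0.019 [308. 248.]
0.027 0 [320. 237.]
0.027 -0.019 [324. 248.]
[279.44623825 254.50518901]
```

```bash
python3 -m pendant '[{"jaw":0,"x":0,"y":0,"z":0,"wx":0,"wy":0,"wz":0},{"jaw":0,"x":0,"y":0,"z":0,"wx":0,"wy":0,"wz":0},{"jaw":0,"x":0,"y":0,"z":0,"wx":0,"wy":0,"wz":0},{"jaw":0,"x":0,"y":0,"z":0,"wx":0,"wy":0,"wz":0},{"jaw":0,"x":0,"y":0,"z":0,"wx":0,"wy":0,"wz":0}]' 50
python3 - <<'E'
from h import *
im=robot.snapshot("wrist")[...,::-1];im2=robot.snapshot("side")[...,::-1]
cv2.imwrite("pics/m4.png",np.hstack([im[150:420,80:480],cv2.resize(im2[100:235,290:490],None,fx=2,fy=2)]))
E
```

```text
t: 3.52
eef_pos: [0.45, -0.18, 0.0414]
tcp_rot: [[-0.997, -0.077, 0.0], [-0.077, 0.997, 0.0], [-0.0, 0.0, -1.0]]
ft_force: [-0.3, -0.2, 0.9]
gripper_width: 0.0005
gripper_force: 0.0
```

View pics/m4.png

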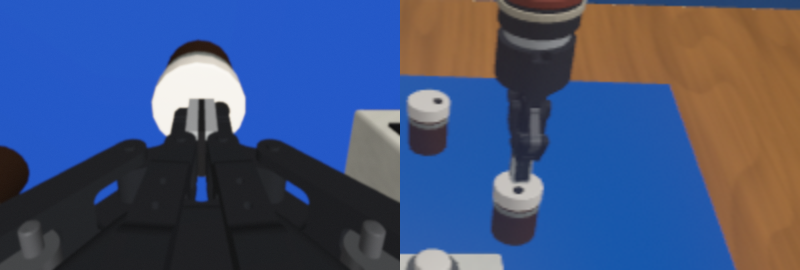

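```bash
python3 - <<'E'
from h import *
W=robot.get_calibration("wrist");S=robot.get_calibration("side");o=robot.get_obs();T=o["eef_pos"]
for z in (.04,.05,.06,.07,.08,.09):print(z,"TCP-col proj side",proj(S,[T[0],T[1],z]).round(1),"wrist",proj(W,[T[0],T[1],z]).round(1), "side ray@z",at(S,351,189,z).round(3),"cap@z",at(S,348.5,193.5,z).round(3))
C=robot.get_calibration("scene")
print("jar base/top proj", proj(S,[.4494,-.181,.07]).round(1),proj(S,[.4494,-.181,0]).round(1),proj(C,[.4494,-.181,.07]).round(1))
im=cv2.imread("pics/side0.png")
# cap/body vertical profile of jar A
for r in range(180,226,2): print(r,im[r,345:352].mean(0).round(0).tolist(),end=" ")
E
```

```text
0.04 TCP-col proj side [347.8 202.7] wrist [279.8 235.8] side ray@z [ 0.44  -0.232  0.04 ] cap@z [ 0.447 -0.214  0.04 ]
0.05 TCP-col proj side [348.2 199.2] wrist [279.7 241.6] side ray@z [ 0.442 -0.219  0.05 ] cap@z [ 0.448 -0.201  0.05 ]
0.06 TCP-col proj side [348.6 195.7] wrist [279.6 248. ] side ray@z [ 0.444 -0.205  0.06 ] cap@z [ 0.45  -0.188  0.06 ]
0.07 TCP-col proj side [349.1 192.1] wrist [279.5 255.1] side ray@z [ 0.445 -0.192  0.07 ] cap@z [ 0.451 -0.175  0.07 ]
0.08 TCP-col proj side [349.5 188.4] wrist [279.4 263.1] side ray@z [ 0.447 -0.178  0.08 ] cap@z [ 0.453 -0.162  0.08 ]
0.09 TCP-col proj side [349.9 184.7] wrist [279.3 272.1] side ray@z [ 0.448 -0.165  0.09 ] cap@z [ 0.454 -0.149  0.09 ]
jar base/top proj [349.3 191.8] [346.4 216. ] [195.1 183. ]
180 [176.0, 92.0, 31.0] 182 [176.0, 92.0, 31.0] 184 [177.0, 93.0, 32.0] 186 [196.0, 200.0, 203.0] 188 [196.0, 200.0, 204.0] 190 [196.0, 201.0, 204.0] 192 [196.0, 201.0, 204.0] 194 [108.0, 100.0, 99.0] 196 [135.0, 132.0, 134.0] 198 [197.0, 201.0, 204.0] 200 [157.0, 159.0, 162.0] 202 [158.0, 159.0, 163.0] 204 [158.0, 160.0, 163.0] 206 [92.0, 87.0, 89.0] 208 [102.0, 97.0, 94.0] 210 [61.0, 48.0, 56.0] 212 [61.0, 48.0, 57.0] 214 [61.0, 48.0, 57.0] 216 [61.0, 49.0, 58.0] 218 [62.0, 49.0, 58.0] 220 [62.0, 50.0, 59.0] 222 [104.0, 65.0, 51.0] 224 [177.0, 95.0, 39.0]
```

```bash
python3 - <<'E'
from h import *
S=robot.get_calibration("side")
for z in(.195,.208,.22,.235,.25):print(z,proj(S,[.555,0,z]).round(1),proj(S,[.645,0,z]).round(1))
a=cv2.imread("pics/side0.png")[90:200,200:340];b=robot.snapshot("wrist")[...,::-1][200:330,200:360];c=robot.snapshot("scene")[...,::-1][100:240,130:270]
f=lambda i,w,h:cv2.resize(i,(w,h))
cv2.imwrite("pics/m5.png",np.vstack([f(a,380,300),]) if 0 else np.hstack([f(a,380,299),f(c,300,299)]))
E
python3 -m pendant '[{"jaw":0,"x":0,"y":0,"z":-0.03,"wx":0,"wy":0,"wz":0},{"jaw":0,"x":0,"y":0,"z":-0.03,"wx":0,"wy":0,"wz":0},{"jaw":0,"x":0,"y":0,"z":0,"wx":0,"wy":0,"wz":0}]'
python3 - <<'E'
from h import *
for n in("scene","side"):
    im=robot.snapshot(n);cv2.imwrite(f"pics/{n}5.png",im[...,::-1]);blobs(im,.07,robot.get_calibration(n),lo=130,a0=300,a1=700)
E
```

```text
0.195 [297.8 195.2] [244.7 192.9]
0.208 [297.9 189. ] [244.2 186.7]
0.22 [298.  183.1] [243.7 180.9]
0.235 [298.1 175.6] [243.  173.4]
0.25 [298.3 167.9] [242.3 165.7]
t: 3.97
eef_pos: [0.4523, -0.1817, 0.107]
tcp_rot: [[-0.997, -0.077, 0.006], [-0.077, 0.997, -0.004], [-0.005, -0.005, -1.0]]
ft_force: [1.1, -0.9, 1.0]
gripper_width: -0.0003
gripper_force: 0.0
[529, 159, 31, 29, 380] [546.1 171.6] [0.7054 0.5668 0.07  ]
[381, 171, 30, 32, 423] [394.7 185.1] [0.6132 0.2337 0.07  ]
[184, 173, 25, 22, 429] [195.8 183.5] [ 0.4512 -0.1798  0.07  ]
[123, 240, 26, 26, 493] [135.7 252.4] [ 0.5566 -0.3469  0.07  ]
[337, 185, 25, 21, 415] [348.6 194.7] [ 0.4515 -0.1704  0.07  ]
```

View pics/m5.png

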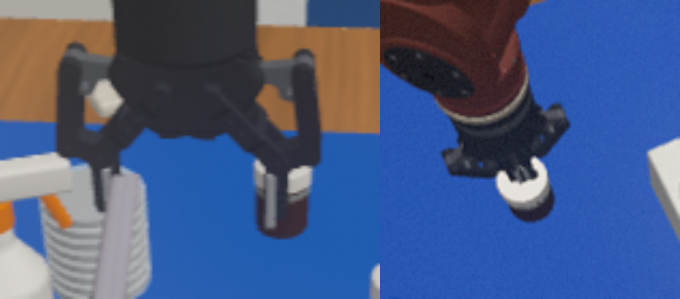

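The pictures settle it. The fingertips were standing on the cap top: they really end about 30 mm behind the reported TCP (side0 tip row 174 against 189 predicted, and both views agree at the cap). The camera poses agree with each other, so I'll allow a 30 mm tool length correction in z.

```bash
python3 -m pendant '[{"jaw":1,"x":0,"y":0,"z":0,"wx":0,"wy":0,"wz":0},{"jaw":1,"x":0,"y":0,"z":0,"wx":0,"wy":0,"wz":0},{"jaw":1,"x":0,"y":0,"z":0,"wx":0,"wy":0,"wz":0},{"jaw":1,"x":0,"y":0,"z":0,"wx":0,"wy":0,"wz":0},{"jaw":1,"x":0,"y":0,"z":0,"wx":0,"wy":0,"wz":0},{"jaw":1,"x":0,"y":0,"z":0.03,"wx":0,"wy":0,"wz":0},{"jaw":1,"x":0,"y":0,"z":0.03,"wx":0,"wy":0,"wz":0},{"jaw":1,"x":0,"y":0,"z":0.02,"wx":0,"wy":0,"wz":0},{"jaw":1,"x":0,"y":0,"z":0.016,"wx":0,"wy":0,"wz":0},{"jaw":1,"x":0,"y":0,"z":0,"wx":0,"wy":0,"wz":0}]' 50
python3 -m pendant '[{"jaw":0.4,"x":0,"y":0,"z":0,"wx":0,"wy":0,"wz":0},{"jaw":0.4,"x":0,"y":0,"z":0,"wx":0,"wy":0,"wz":0},{"jaw":0.4,"x":0,"y":0,"z":0,"wx":0,"wy":0,"wz":0},{"jaw":0.4,"x":0,"y":0,"z":0,"wx":0,"wy":0,"wz":0},{"jaw":0.4,"x":0,"y":0,"z":0,"wx":0,"wy":0,"wz":0},{"jaw":0.4,"x":0,"y":0,"z":0,"wx":0,"wy":0,"wz":0}]' 50
```

```text
t: 4.9
eef_pos: [0.4477, -0.1783, 0.0017]
tcp_rot: [[-0.997, -0.077, -0.004], [-0.077, 0.997, 0.003], [0.004, 0.004, -1.0]]
ft_force: [-0.8, 1.4, -0.3]
gripper_width: 0.0856
gripper_force: 0.0
t: 5.4
eef_pos: [0.4511, -0.1808, 0.0073]
tcp_rot: [[-0.997, -0.077, 0.002], [-0.077, 0.997, -0.002], [-0.002, -0.002, -1.0]]
ft_force: [-1.6, -0.2, 6.6]
gripper_width: 0.0525
gripper_force: 52.0
```

```bash
python3 -m pendant '[{"jaw":0.4,"x":0,"y":0,"z":-0.01,"wx":0,"wy":0,"wz":0},{"jaw":0.4,"x":0,"y":0,"z":-0.03,"wx":0,"wy":0,"wz":0},{"jaw":0.4,"x":0,"y":0,"z":-0.035,"wx":0,"wy":0,"wz":0},{"jaw":0.4,"x":0,"y":0,"z":-0.035,"wx":0,"wy":0,"wz":0},{"jaw":0.4,"x":0,"y":0,"z":-0.03,"wx":0,"wy":0,"wz":0},{"jaw":0.4,"x":0,"y":0,"z":-0.01,"wx":0,"wy":0,"wz":0},{"jaw":0.4,"x":0,"y":0,"z":0,"wx":0,"wy":0,"wz":0}]' 50
python3 - <<'E'
from h import *
print(shift(*ster(-.015,.07),.155))
E
```

```text
t: 5.98
eef_pos: [0.4515, -0.1811, 0.1589]
tcp_rot: [[-0.997, -0.077, 0.004], [-0.077, 0.997, -0.003], [-0.004, -0.004, -1.0]]
ft_force: [0.1, -0.9, -2.7]
gripper_width: 0.0527
gripper_force: 53.7
[-0.1061  0.4168  0.0028]
```

```bash
python3 -m pendant '[{"jaw":0.4,"x":-0.004,"y":0.015,"z":0,"wx":0,"wy":0,"wz":0},{"jaw":0.4,"x":-0.0075,"y":0.03,"z":0,"wx":0,"wy":0,"wz":0},{"jaw":0.4,"x":-0.0075,"y":0.03,"z":0,"wx":0,"wy":0,"wz":0},{"jaw":0.4,"x":-0.0075,"y":0.03,"z":0,"wx":0,"wy":0,"wz":0},{"jaw":0.4,"x":-0.0075,"y":0.03,"z":0,"wx":0,"wy":0,"wz":0},{"jaw":0.4,"x":-0.0075,"y":0.03,"z":0,"wx":0,"wy":0,"wz":0},{"jaw":0.4,"x":-0.0075,"y":0.03,"z":0,"wx":0,"wy":0,"wz":0},{"jaw":0.4,"x":-0.0075,"y":0.03,"z":0,"wx":0,"wy":0,"wz":0},{"jaw":0.4,"x":-0.0075,"y":0.03,"z":0,"wx":0,"wy":0,"wz":0},{"jaw":0.4,"x":-0.0075,"y":0.03,"z":0,"wx":0,"wy":0,"wz":0}]' 50
python3 -m pendant '[{"jaw":0.4,"x":-0.0075,"y":0.03,"z":0,"wx":0,"wy":0,"wz":0},{"jaw":0.4,"x":-0.0075,"y":0.03,"z":0,"wx":0,"wy":0,"wz":0},{"jaw":0.4,"x":-0.0075,"y":0.03,"z":0,"wx":0,"wy":0,"wz":0},{"jaw":0.4,"x":-0.008,"y":0.03,"z":0,"wx":0,"wy":0,"wz":0},{"jaw":0.4,"x":-0.004,"y":0.012,"z":0,"wx":0,"wy":0,"wz":0},{"jaw":0.4,"x":0,"y":0,"z":0,"wx":0,"wy":0,"wz":0},{"jaw":0.4,"x":0,"y":0,"z":0,"wx":0,"wy":0,"wz":0},{"jaw":0.4,"x":0,"y":0,"z":0,"wx":0,"wy":0,"wz":0}]' 50
python3 - <<'E'
from h import *
print(shift(*ster(-.015,.07),.018),robot.get_obs()["joints"].round(2))
E
```

```text
t: 6.82
eef_pos: [0.4983, 0.1113, 0.1532]
tcp_rot: [[-0.997, -0.077, -0.003], [-0.077, 0.997, 0.0], [0.003, 0.0, -1.0]]
ft_force: [0.6, -1.5, -3.0]
gripper_width: 0.0528
gripper_force: 53.6
t: 7.48
eef_pos: [0.5229, 0.2431, 0.1542]
tcp_rot: [[-0.997, -0.077, -0.002], [-0.077, 0.997, -0.001], [0.002, -0.001, -1.0]]
ft_force: [-0.5, -0.3, -1.9]
gripper_width: 0.0529
gripper_force: 53.7
[-0.0025 -0.0005  0.1362] [ 0.21  0.03 -0.05  1.49 -0.    0.13]
```

```bash
python3 -m pendant '[{"jaw":0.4,"x":0,"y":0,"z":0.025,"wx":0,"wy":0,"wz":0},{"jaw":0.4,"x":0,"y":0,"z":0.03,"wx":0,"wy":0,"wz":0},{"jaw":0.4,"x":0,"y":0,"z":0.03,"wx":0,"wy":0,"wz":0},{"jaw":0.4,"x":0,"y":0,"z":0.025,"wx":0,"wy":0,"wz":0},{"jaw":0.4,"x":0,"y":0,"z":0.015,"wx":0,"wy":0,"wz":0},{"jaw":0.4,"x":0,"y":0,"z":0.008,"wx":0,"wy":0,"wz":0},{"jaw":0.4,"x":0,"y":0,"z":0.002,"wx":0,"wy":0,"wz":0},{"jaw":0.4,"x":0,"y":0,"z":0.002,"wx":0,"wy":0,"wz":0},{"jaw":0.4,"x":0,"y":0,"z":0,"wx":0,"wy":0,"wz":0}]' 50
```

```text
t: 8.23
eef_pos: [0.5242, 0.2436, 0.0193]
tcp_rot: [[-0.997, -0.076, 0.001], [-0.076, 0.997, 0.0], [-0.001, 0.0, -1.0]]
ft_force: [0.7, 0.6, -2.8]
gripper_width: 0.0523
gripper_force: 54.2
```

Nearly touching the floor (no upward force yet). I'll lower 3 mm more, release and rise.

```bash
python3 -m pendant '[{"jaw":0.4,"x":0,"y":0,"z":0.0015,"wx":0,"wy":0,"wz":0},{"jaw":0.4,"x":0,"y":0,"z":0.0015,"wx":0,"wy":0,"wz":0},{"jaw":0.4,"x":0,"y":0,"z":0,"wx":0,"wy":0,"wz":0}]' 50
python3 -m pendant '[{"jaw":0.7,"x":0,"y":0,"z":0,"wx":0,"wy":0,"wz":0},{"jaw":0.9,"x":0,"y":0,"z":0,"wx":0,"wy":0,"wz":0},{"jaw":0.9,"x":0,"y":0,"z":0,"wx":0,"wy":0,"wz":0},{"jaw":0.9,"x":0,"y":0,"z":-0.01,"wx":0,"wy":0,"wz":0},{"jaw":0.9,"x":0,"y":0,"z":-0.03,"wx":0,"wy":0,"wz":0},{"jaw":0.9,"x":0,"y":0,"z":-0.03,"wx":0,"wy":0,"wz":0},{"jaw":0.9,"x":0,"y":0,"z":-0.03,"wx":0,"wy":0,"wz":0},{"jaw":0.9,"x":0,"y":0,"z":-0.03,"wx":0,"wy":0,"wz":0},{"jaw":0.9,"x":0,"y":0,"z":-0.02,"wx":0,"wy":0,"wz":0}]' 50
python3 - <<'E'
from h import *
for n in("scene","side"):
    im=robot.snapshot(n);cv2.imwrite(f"pics/{n}6.png",im[...,::-1]);print(n);blobs(im,.07,robot.get_calibration(n),lo=130,a0=150,a1=2000)
print("B",shift(.554,-.346,.17))
E
```

```text
t: 8.48
eef_pos: [0.5248, 0.2439, 0.0189]
tcp_rot: [[-0.997, -0.077, 0.003], [-0.077, 0.997, -0.0], [-0.003, -0.0, -1.0]]
ft_force: [-8.7, -4.0, 18.5]
gripper_width: 0.0525
gripper_force: 56.4
t: 9.23
eef_pos: [0.5244, 0.2442, 0.1696]
tcp_rot: [[-0.997, -0.077, 0.004], [-0.077, 0.997, 0.001], [-0.004, 0.001, -1.0]]
ft_force: [-0.3, 0.3, 0.3]
gripper_width: 0.0768
gripper_force: 0.0
scene
[529, 159, 31, 26, 371] [546.3 171.5] [0.7053 0.5674 0.07  ]
[382, 171, 29, 27, 386] [395.6 184.2] [0.6121 0.2366 0.07  ]
[123, 240, 26, 26, 489] [135.7 252.4] [ 0.5564 -0.347   0.07  ]
[249, 265, 44, 56, 1381] [271.2 296.1] [ 0.7457 -0.1105  0.07  ]
[178, 284, 50, 49, 1863] [202.4 308.4] [ 0.7189 -0.2505  0.07  ]
[532, 311, 28, 45, 360] [552.2 333.7] [1.0169 0.3896 0.07  ]
side
[526, 68, 34, 47, 834] [546.1  83.2] [-0.2188 -0.8164  0.07  ]
[227, 108, 45, 25, 746] [249.3 120. ] [ 0.7173 -0.4983  0.07  ]
[276, 164, 95, 34, 664] [329.2 187.3] [ 0.4934 -0.1947  0.07  ]
[310, 208, 42, 12, 208] [329.4 215.1] [ 0.4935 -0.099   0.07  ]
B [ 0.0175 -0.5909  0.    ]
```

```bash
python3 -m pendant '[{"jaw":1,"x":0,"y":-0.02,"z":0,"wx":0,"wy":0,"wz":0},{"jaw":1,"x":0.002,"y":-0.036,"z":0,"wx":0,"wy":0,"wz":0},{"jaw":1,"x":0.002,"y":-0.036,"z":0,"wx":0,"wy":0,"wz":0},{"jaw":1,"x":0.002,"y":-0.036,"z":0,"wx":0,"wy":0,"wz":0},{"jaw":1,"x":0.002,"y":-0.036,"z":0,"wx":0,"wy":0,"wz":0},{"jaw":1,"x":0.002,"y":-0.036,"z":0,"wx":0,"wy":0,"wz":0},{"jaw":1,"x":0.002,"y":-0.036,"z":0,"wx":0,"wy":0,"wz":0},{"jaw":1,"x":0.002,"y":-0.036,"z":0,"wx":0,"wy":0,"wz":0},{"jaw":1,"x":0.002,"y":-0.036,"z":0,"wx":0,"wy":0,"wz":0},{"jaw":1,"x":0.001,"y":-0.036,"z":0,"wx":0,"wy":0,"wz":0}]' 50
python3 -m pendant '[{"jaw":1,"x":0,"y":-0.036,"z":0,"wx":0,"wy":0,"wz":0},{"jaw":1,"x":0,"y":-0.036,"z":0,"wx":0,"wy":0,"wz":0},{"jaw":1,"x":0,"y":-0.036,"z":0,"wx":0,"wy":0,"wz":0},{"jaw":1,"x":0,"y":-0.036,"z":0,"wx":0,"wy":0,"wz":0},{"jaw":1,"x":0,"y":-0.036,"z":0,"wx":0,"wy":0,"wz":0},{"jaw":1,"x":0,"y":-0.036,"z":0,"wx":0,"wy":0,"wz":0},{"jaw":1,"x":0,"y":-0.03,"z":0,"wx":0,"wy":0,"wz":0},{"jaw":1,"x":0,"y":0,"z":0,"wx":0,"wy":0,"wz":0},{"jaw":1,"x":0,"y":0,"z":0,"wx":0,"wy":0,"wz":0}]' 50
python3 - <<'E'
from h import *
W=robot.get_calibration("wrist");im=robot.snapshot("wrist");cv2.imwrite("pics/wrist7.png",im[...,::-1]);blobs(im,.07,W,lo=130,a0=1000,a1=4000)
n="side";c=robot.get_calibration(n);im=robot.snapshot(n);cv2.imwrite("pics/side7.png",im[...,::-1])
n="scene";c=robot.get_calibration(n);im=robot.snapshot(n);cv2.imwrite("pics/scene7.png",im[...,::-1]);blobs(im,.07,c,lo=130,a0=150,a1=2000)
print("B",shift(.5535,-.346,.005))
E
```

```text
t: 10.17
eef_pos: [0.5325, -0.102, 0.1652]
tcp_rot: [[-0.997, -0.077, -0.0], [-0.077, 0.997, 0.0], [0.0, 0.0, -1.0]]
ft_force: [-0.1, 0.1, 0.3]
gripper_width: 0.0857
gripper_force: 0.0
t: 10.92
eef_pos: [0.5514, -0.3468, 0.1643]
tcp_rot: [[-0.997, -0.075, -0.001], [-0.075, 0.997, 0.001], [0.001, 0.001, -1.0]]
ft_force: [-0.1, 0.8, 0.0]
gripper_width: 0.0851
gripper_force: 0.0
[251, 177, 55, 56, 2275] [278.  204.8] [ 0.5551 -0.3486  0.07  ]
[437, 374, 48, 46, 1149] [459.4 398.5] [ 0.7831 -0.11    0.07  ]
[530, 159, 30, 26, 369] [546.4 171.5] [0.7052 0.5675 0.07  ]
[382, 171, 29, 27, 382] [395.7 184.2] [0.6121 0.2368 0.07  ]
[123, 240, 26, 26, 489] [135.7 252.4] [ 0.5564 -0.347   0.07  ]
[249, 265, 44, 56, 1378] [271.2 296.1] [ 0.7456 -0.1105  0.07  ]
[178, 284, 50, 49, 1864] [202.4 308.4] [ 0.719  -0.2505  0.07  ]
[543, 321, 17, 34, 227] [553.9 335.6] [1.0212 0.3907 0.07  ]
B [-0.0012 -0.0016  0.1604]
```

```bash
python3 -m pendant '[{"jaw":1,"x":-0.002,"y":-0.001,"z":0.025,"wx":0,"wy":0,"wz":0},{"jaw":1,"x":0,"y":0,"z":0.035,"wx":0,"wy":0,"wz":0},{"jaw":1,"x":0,"y":0,"z":0.035,"wx":0,"wy":0,"wz":0},{"jaw":1,"x":0,"y":0,"z":0.03,"wx":0,"wy":0,"wz":0},{"jaw":1,"x":0,"y":0,"z":0.02,"wx":0,"wy":0,"wz":0},{"jaw":1,"x":0,"y":0,"z":0.015,"wx":0,"wy":0,"wz":0},{"jaw":1,"x":0,"y":0,"z":0,"wx":0,"wy":0,"wz":0},{"jaw":1,"x":0,"y":0,"z":0,"wx":0,"wy":0,"wz":0}]' 50
python3 -m pendant '[{"jaw":0.4,"x":0,"y":0,"z":0,"wx":0,"wy":0,"wz":0},{"jaw":0.4,"x":0,"y":0,"z":0,"wx":0,"wy":0,"wz":0},{"jaw":0.4,"x":0,"y":0,"z":0,"wx":0,"wy":0,"wz":0},{"jaw":0.4,"x":0,"y":0,"z":0,"wx":0,"wy":0,"wz":0},{"jaw":0.4,"x":0,"y":0,"z":0,"wx":0,"wy":0,"wz":0},{"jaw":0.4,"x":0,"y":0,"z":0,"wx":0,"wy":0,"wz":0}]' 50
python3 -m pendant '[{"jaw":0.4,"x":0,"y":0,"z":-0.01,"wx":0,"wy":0,"wz":0},{"jaw":0.4,"x":0,"y":0,"z":-0.03,"wx":0,"wy":0,"wz":0},{"jaw":0.4,"x":0,"y":0,"z":-0.035,"wx":0,"wy":0,"wz":0},{"jaw":0.4,"x":0,"y":0,"z":-0.035,"wx":0,"wy":0,"wz":0},{"jaw":0.4,"x":0,"y":0,"z":-0.03,"wx":0,"wy":0,"wz":0},{"jaw":0.4,"x":0,"y":0,"z":-0.015,"wx":0,"wy":0,"wz":0},{"jaw":0.4,"x":0,"y":0,"z":0,"wx":0,"wy":0,"wz":0},{"jaw":0.4,"x":0,"y":0,"z":0,"wx":0,"wy":0,"wz":0}]' 50
python3 - <<'E'
from h import *
print(shift(*ster(-.015,-.06),.16))
E
```

```text
t: 11.73
eef_pos: [0.554, -0.345, 0.0053]
tcp_rot: [[-0.997, -0.078, -0.001], [-0.078, 0.997, 0.001], [0.001, 0.001, -1.0]]
ft_force: [0.9, 0.1, -0.3]
gripper_width: 0.0856
gripper_force: 0.0
t: 12.23
eef_pos: [0.5554, -0.3475, 0.0077]
tcp_rot: [[-0.997, -0.077, 0.003], [-0.077, 0.997, -0.002], [-0.003, -0.003, -1.0]]
ft_force: [0.9, 0.4, 7.3]
gripper_width: 0.0528
gripper_force: 52.7
t: 12.9
eef_pos: [0.5546, -0.3469, 0.1616]
tcp_rot: [[-0.997, -0.077, 0.002], [-0.077, 0.997, -0.001], [-0.001, -0.002, -1.0]]
ft_force: [0.1, 0.4, -3.5]
gripper_width: 0.052
gripper_force: 52.8
[-0.016   0.46    0.0009]
```

```bash
python3 -m pendant '[{"jaw":0.4,"x":0,"y":0.02,"z":0,"wx":0,"wy":0,"wz":0},{"jaw":0.4,"x":-0.001,"y":0.03,"z":0,"wx":0,"wy":0,"wz":0},{"jaw":0.4,"x":-0.001,"y":0.03,"z":0,"wx":0,"wy":0,"wz":0},{"jaw":0.4,"x":-0.001,"y":0.03,"z":0,"wx":0,"wy":0,"wz":0},{"jaw":0.4,"x":-0.001,"y":0.03,"z":0,"wx":0,"wy":0,"wz":0},{"jaw":0.4,"x":-0.001,"y":0.03,"z":0,"wx":0,"wy":0,"wz":0},{"jaw":0.4,"x":-0.001,"y":0.03,"z":0,"wx":0,"wy":0,"wz":0},{"jaw":0.4,"x":-0.001,"y":0.03,"z":0,"wx":0,"wy":0,"wz":0},{"jaw":0.4,"x":-0.001,"y":0.03,"z":0,"wx":0,"wy":0,"wz":0},{"jaw":0.4,"x":-0.001,"y":0.03,"z":0,"wx":0,"wy":0,"wz":0}]' 50
python3 -m pendant '[{"jaw":0.4,"x":-0.001,"y":0.03,"z":0,"wx":0,"wy":0,"wz":0},{"jaw":0.4,"x":-0.001,"y":0.03,"z":0,"wx":0,"wy":0,"wz":0},{"jaw":0.4,"x":-0.001,"y":0.03,"z":0,"wx":0,"wy":0,"wz":0},{"jaw":0.4,"x":-0.001,"y":0.03,"z":0,"wx":0,"wy":0,"wz":0},{"jaw":0.4,"x":-0.001,"y":0.03,"z":0,"wx":0,"wy":0,"wz":0},{"jaw":0.4,"x":-0.001,"y":0.02,"z":0,"wx":0,"wy":0,"wz":0},{"jaw":0.4,"x":-0.001,"y":0,"z":0,"wx":0,"wy":0,"wz":0},{"jaw":0.4,"x":0,"y":0,"z":0,"wx":0,"wy":0,"wz":0},{"jaw":0.4,"x":0,"y":0,"z":0,"wx":0,"wy":0,"wz":0}]' 50
python3 - <<'E'
from h import *
print(shift(*ster(-.015,-.06),.018))
n="side";im=robot.snapshot(n);cv2.imwrite("pics/side8.png",im[...,::-1])
blobs(im,.082,robot.get_calibration(n),lo=150,a0=100,a1=3000)
E
```

```text
t: 13.73
eef_pos: [0.5394, -0.0548, 0.1583]
tcp_rot: [[-0.997, -0.077, -0.003], [-0.077, 0.997, 0.001], [0.003, 0.001, -1.0]]
ft_force: [0.6, 0.3, -1.3]
gripper_width: 0.0526
gripper_force: 53.0
t: 14.48
eef_pos: [0.534, 0.113, 0.159]
tcp_rot: [[-0.997, -0.077, -0.002], [-0.077, 0.997, -0.0], [0.002, -0.0, -1.0]]
ft_force: [0.4, -0.1, -1.2]
gripper_width: 0.0523
gripper_force: 53.1
[-0.0015 -0.      0.141 ]
[528, 68, 32, 28, 512] [547.5  78.7] [-0.2215 -0.8243  0.082 ]
[227, 106, 57, 27, 917] [255.  118.6] [ 0.6984 -0.4843  0.082 ]
[300, 111, 50, 17, 143] [332.8 122.3] [ 0.4828 -0.4774  0.082 ]
```

```bash
python3 -m pendant '[{"jaw":0.4,"x":-0.0015,"y":0,"z":0.03,"wx":0,"wy":0,"wz":0},{"jaw":0.4,"x":0,"y":0,"z":0.03,"wx":0,"wy":0,"wz":0},{"jaw":0.4,"x":0,"y":0,"z":0.03,"wx":0,"wy":0,"wz":0},{"jaw":0.4,"x":0,"y":0,"z":0.025,"wx":0,"wy":0,"wz":0},{"jaw":0.4,"x":0,"y":0,"z":0.015,"wx":0,"wy":0,"wz":0},{"jaw":0.4,"x":0,"y":0,"z":0.008,"wx":0,"wy":0,"wz":0},{"jaw":0.4,"x":0,"y":0,"z":0.002,"wx":0,"wy":0,"wz":0},{"jaw":0.4,"x":0,"y":0,"z":0.0015,"wx":0,"wy":0,"wz":0},{"jaw":0.4,"x":0,"y":0,"z":0,"wx":0,"wy":0,"wz":0}]' 50
```

```text
t: 15.28
eef_pos: [0.5367, 0.1127, 0.0198]
tcp_rot: [[-0.997, -0.076, 0.001], [-0.076, 0.997, -0.0], [-0.001, -0.0, -1.0]]
ft_force: [-0.3, -0.9, -0.4]
gripper_width: 0.0528
gripper_force: 53.3
```

```bash
python3 -m pendant '[{"jaw":0.4,"x":0,"y":0,"z":0.001,"wx":0,"wy":0,"wz":0},{"jaw":0.7,"x":0,"y":0,"z":0,"wx":0,"wy":0,"wz":0},{"jaw":0.9,"x":0,"y":0,"z":0,"wx":0,"wy":0,"wz":0},{"jaw":0.9,"x":0,"y":0,"z":0,"wx":0,"wy":0,"wz":0},{"jaw":0.9,"x":0,"y":0,"z":-0.01,"wx":0,"wy":0,"wz":0},{"jaw":0.9,"x":0,"y":0,"z":-0.03,"wx":0,"wy":0,"wz":0},{"jaw":0.9,"x":0,"y":0,"z":-0.035,"wx":0,"wy":0,"wz":0},{"jaw":0.9,"x":0,"y":0,"z":-0.035,"wx":0,"wy":0,"wz":0},{"jaw":0.9,"x":0,"y":0,"z":-0.03,"wx":0,"wy":0,"wz":0},{"jaw":0.9,"x":0,"y":0,"z":-0.03,"wx":0,"wy":0,"wz":0}]' 50
python3 -m pendant '[{"jaw":0,"x":0.03,"y":0.01,"z":-0.02,"wx":0,"wy":0,"wz":0},{"jaw":0,"x":0.03,"y":0.01,"z":-0.02,"wx":0,"wy":0,"wz":0},{"jaw":0,"x":0.02,"y":0.01,"z":-0.02,"wx":0,"wy":0,"wz":0},{"jaw":0,"x":0,"y":0.01,"z":0,"wx":0,"wy":0,"wz":0},{"jaw":0,"x":0,"y":0,"z":0,"wx":0,"wy":0,"wz":0},{"jaw":0,"x":0,"y":0,"z":0,"wx":0,"wy":0,"wz":0},{"jaw":0,"x":0,"y":0,"z":0,"wx":0,"wy":0,"wz":0}]' 50
python3 - <<'E'
from h import *
a=robot.snapshot("side")[...,::-1];W=robot.get_calibration("wrist");w=robot.snapshot("wrist")
blobs(w,.082,W,lo=150,a0=800,a1=6000)
print("expect",proj(W,[*ster(-.015,.07),.082]),proj(W,[*ster(-.015,-.06),.082]),ster(-.015,.07),ster(-.015,-.06))
cv2.imwrite("pics/m9.png",np.hstack([a[150:420,180:460],cv2.resize(w[...,::-1],(480,270*480//480))]))
E
```

```text
t: 16.12
eef_pos: [0.5362, 0.1135, 0.1907]
tcp_rot: [[-0.997, -0.077, 0.002], [-0.077, 0.997, -0.0], [-0.002, -0.0, -1.0]]
ft_force: [0.7, -0.4, 0.8]
gripper_width: 0.0769
gripper_force: 0.0
t: 16.7
eef_pos: [0.4534, 0.1469, 0.247]
tcp_rot: [[-0.997, -0.077, -0.001], [-0.077, 0.997, -0.0], [0.001, -0.0, -1.0]]
ft_force: [0.7, -0.2, 0.9]
gripper_width: -0.0003
gripper_force: 0.0
[0, 290, 59, 87, 2818] [ 22.5 323. ] [ 0.6751 -0.1992  0.082 ]
[522, 321, 38, 43, 875] [539.7 341.3] [0.6491 0.5338 0.082 ]
expect [350.32683483 246.95237095] [249.52075849 246.88680128] [0.52518723 0.24264686] [0.53513549 0.11302806]
```

View pics/m9.png

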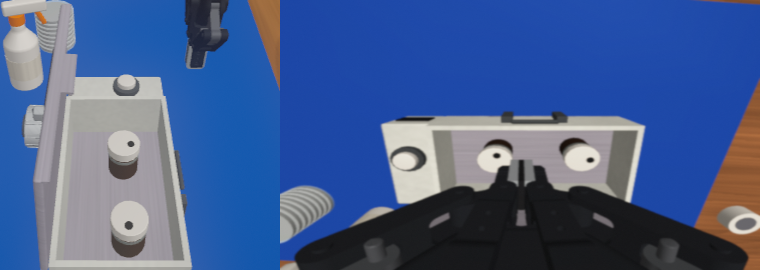

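Both jars stand upright in the chamber, with caps at (124,143) and (129,215) in the left half. Next I'll estimate the lid angle from the free-edge corners in the first scene picture, (472,120) and (321.5,187).

```bash
python3 - <<'E'
from h import *
C=robot.get_calibration("scene")
for th in(1.45,1.5,1.55,1.6,1.65,1.7):
    q=[]
    for y in(.153,-.153):
        for off in(0,.01): # inner, outer face edges
            x=.088-.19*np.cos(th)+off*np.sin(th); z=.1+.19*np.sin(th)+off*np.cos(th)
            q.append(proj(C,[*ster(x,y),z]).round(0).tolist())
    print(th,q)
for x in(.12,.14,.16):print(x,ster(x,0),np.hypot(*ster(x,0)))
print(shift(*ster(.145,0.0),.32),robot.get_obs()["joints"].round(2))
E
```

```text
1.45 [[468.0, 115.0], [472.0, 119.0], [318.0, 181.0], [321.0, 186.0]]
1.5 [[471.0, 119.0], [475.0, 123.0], [321.0, 186.0], [324.0, 190.0]]
1.55 [[474.0, 123.0], [477.0, 127.0], [323.0, 190.0], [326.0, 195.0]]
1.6 [[477.0, 127.0], [480.0, 132.0], [326.0, 195.0], [329.0, 200.0]]
1.65 [[480.0, 131.0], [483.0, 136.0], [328.0, 200.0], [331.0, 205.0]]
1.7 [[483.0, 136.0], [486.0, 141.0], [331.0, 205.0], [334.0, 210.0]]
0.12 [0.66514812 0.18318301] 0.6899116146304415
0.14 [0.68508947 0.18471352] 0.7095538506711899
0.16 [0.70503082 0.18624402] 0.7292155360403697
[-0.2389  0.0201 -0.0736] [ 0.04 -0.25 -0.15  1.68 -0.   -0.04]
```

```bash
python3 -m pendant '[{"jaw":0,"x":0,"y":0.005,"z":-0.025,"wx":0,"wy":0,"wz":0},{"jaw":0,"x":0,"y":0.005,"z":-0.03,"wx":0,"wy":0,"wz":0},{"jaw":0,"x":0,"y":0.01,"z":-0.028,"wx":0,"wy":0,"wz":0},{"jaw":0,"x":-0.03,"y":0,"z":0,"wx":0,"wy":0,"wz":0},{"jaw":0,"x":-0.03,"y":0,"z":0,"wx":0,"wy":0,"wz":0},{"jaw":0,"x":-0.03,"y":0,"z":0,"wx":0,"wy":0,"wz":0},{"jaw":0,"x":-0.03,"y":0,"z":0,"wx":0,"wy":0,"wz":0},{"jaw":0,"x":-0.03,"y":0,"z":0,"wx":0,"wy":0,"wz":0},{"jaw":0,"x":0,"y":0,"z":0,"wx":0,"wy":0,"wz":0}]' 50
python3 -m pendant '[{"jaw":0,"x":-0.03,"y":0,"z":0,"wx":0,"wy":0,"wz":0},{"jaw":0,"x":-0.035,"y":0,"z":0,"wx":0,"wy":0,"wz":0},{"jaw":0,"x":0,"y":0,"z":0,"wx":0,"wy":0,"wz":0},{"jaw":0,"x":0,"y":0,"z":0,"wx":0,"wy":0,"wz":0},{"jaw":0,"x":0,"y":0,"z":0,"wx":0,"wy":0,"wz":0}]' 50
python3 - <<'E'
from h import *
print(shift(*ster(.12,0.0),.235),robot.get_obs()["joints"].round(2))
E
```

```text
t: 17.55
eef_pos: [0.6055, 0.1776, 0.3242]
tcp_rot: [[-0.997, -0.075, -0.007], [-0.075, 0.997, -0.001], [0.007, -0.0, -1.0]]
ft_force: [-0.0, -1.0, -1.8]
gripper_width: -0.0002
gripper_force: 0.0
t: 17.97
eef_pos: [0.6588, 0.1828, 0.3308]
tcp_rot: [[-0.997, -0.077, -0.001], [-0.077, 0.997, -0.0], [0.001, -0.0, -1.0]]
ft_force: [-0.1, 0.3, 0.9]
gripper_width: -0.0003
gripper_force: 0.0
[-0.0065 -0.0001  0.0958] [ 0.08  0.51  0.83  1.9  -0.    0.  ]
```

```bash
python3 -m pendant '[{"jaw":0,"x":-0.007,"y":0,"z":0.01,"wx":0,"wy":0,"wz":0},{"jaw":0,"x":0,"y":0,"z":0.03,"wx":0,"wy":0,"wz":0},{"jaw":0,"x":0,"y":0,"z":0.03,"wx":0,"wy":0,"wz":0},{"jaw":0,"x":0,"y":0,"z":0.03,"wx":0,"wy":0,"wz":0},{"jaw":0,"x":0,"y":0,"z":0,"wx":0,"wy":0,"wz":0},{"jaw":0,"x":0,"y":0,"z":0,"wx":0,"wy":0,"wz":0}]' 50
python3 -m pendant '[{"jaw":0,"x":0.01,"y":0,"z":0,"wx":0,"wy":0,"wz":0},{"jaw":0,"x":0.01,"y":0,"z":0,"wx":0,"wy":0,"wz":0},{"jaw":0,"x":0.01,"y":0,"z":0,"wx":0,"wy":0,"wz":0},{"jaw":0,"x":0.01,"y":0,"z":0,"wx":0,"wy":0,"wz":0}]' 50
```

```text
t: 18.47
eef_pos: [0.6642, 0.1836, 0.231]
tcp_rot: [[-0.997, -0.077, -0.002], [-0.077, 0.997, -0.0], [0.002, -0.0, -1.0]]
ft_force: [-0.1, -0.2, 0.8]
gripper_width: -0.0002
gripper_force: 0.0
t: 18.8
eef_pos: [0.6277, 0.1807, 0.236]
tcp_rot: [[-0.997, -0.077, 0.007], [-0.077, 0.997, 0.001], [-0.007, 0.0, -1.0]]
ft_force: [4.6, 0.3, -1.9]
gripper_width: -0.0
gripper_force: 1.9
```

```bash
python3 - <<'E'
from h import *
o=robot.get_obs();cur=np.array([*(RS.T@(o["eef_pos"][:2]-ORG)),o["eef_pos"][2]]);print(cur.round(4))
p=np.array([cur[0],cur[2]])
for i,th in enumerate(np.linspace(1.38,.11,20)):
    r=.163+.02*i/19
    x=.088-r*np.cos(th)+.01*np.sin(th)+.011;z=.1+r*np.sin(th)+.01*np.cos(th)-.03
    print(round(th,2),"tool x %.3f z %.3f"%(p[0]-x,p[1]-z));p=np.array([x,z])
E
```

```text
[0.0825 0.0004 0.236 ]
1.38 tool x 0.005 z 0.004
1.31 tool x 0.011 z 0.001
1.25 tool x 0.011 z 0.002
1.18 tool x 0.011 z 0.002
1.11 tool x 0.011 z 0.003
1.05 tool x 0.011 z 0.004
0.98 tool x 0.010 z 0.005
0.91 tool x 0.010 z 0.005
0.85 tool x 0.010 z 0.006
0.78 tool x 0.010 z 0.007
0.71 tool x 0.009 z 0.007
0.64 tool x 0.009 z 0.008
0.58 tool x 0.008 z 0.009
0.51 tool x 0.008 z 0.009
0.44 tool x 0.007 z 0.010
0.38 tool x 0.006 z 0.010
0.31 tool x 0.006 z 0.011
0.24 tool x 0.005 z 0.011
0.18 tool x 0.004 z 0.011
0.11 tool x 0.003 z 0.012
```

```bash
python3 -m pendant '[{"jaw":0,"x":0.005,"y":0,"z":0.002,"wx":0,"wy":0,"wz":0},{"jaw":0,"x":0.011,"y":0,"z":0.001,"wx":0,"wy":0,"wz":0},{"jaw":0,"x":0.011,"y":0,"z":0.002,"wx":0,"wy":0,"wz":0},{"jaw":0,"x":0.011,"y":0,"z":0.002,"wx":0,"wy":0,"wz":0},{"jaw":0,"x":0.011,"y":0,"z":0.003,"wx":0,"wy":0,"wz":0},{"jaw":0,"x":0.011,"y":0,"z":0.004,"wx":0,"wy":0,"wz":0},{"jaw":0,"x":0.01,"y":0,"z":0.005,"wx":0,"wy":0,"wz":0},{"jaw":0,"x":0.01,"y":0,"z":0.005,"wx":0,"wy":0,"wz":0},{"jaw":0,"x":0.01,"y":0,"z":0.006,"wx":0,"wy":0,"wz":0},{"jaw":0,"x":0.01,"y":0,"z":0.007,"wx":0,"wy":0,"wz":0}]' 50
```

```text
t: 19.63
eef_pos: [0.5279, 0.173, 0.1977]
tcp_rot: [[-0.997, -0.077, 0.006], [-0.077, 0.997, 0.0], [-0.006, 0.0, -1.0]]
ft_force: [3.4, 0.3, 1.0]
gripper_width: -0.0002
gripper_force: 1.1
```

```bash
python3 -m pendant '[{"jaw":0,"x":0.009,"y":0,"z":0.007,"wx":0,"wy":0,"wz":0},{"jaw":0,"x":0.009,"y":0,"z":0.008,"wx":0,"wy":0,"wz":0},{"jaw":0,"x":0.008,"y":0,"z":0.009,"wx":0,"wy":0,"wz":0},{"jaw":0,"x":0.008,"y":0,"z":0.009,"wx":0,"wy":0,"wz":0},{"jaw":0,"x":0.007,"y":0,"z":0.01,"wx":0,"wy":0,"wz":0},{"jaw":0,"x":0.006,"y":0,"z":0.01,"wx":0,"wy":0,"wz":0},{"jaw":0,"x":0.006,"y":0,"z":0.011,"wx":0,"wy":0,"wz":0},{"jaw":0,"x":0.005,"y":0,"z":0.011,"wx":0,"wy":0,"wz":0},{"jaw":0,"x":0,"y":0,"z":0,"wx":0,"wy":0,"wz":0}]' 50
python3 - <<'E'
from h import *
o=robot.get_obs();print((RS.T@(o["eef_pos"][:2]-ORG)),o["eef_pos"][2],o["ft_force"])
E
```

```text
t: 20.38
eef_pos: [0.4684, 0.1685, 0.1203]
tcp_rot: [[-0.997, -0.077, 0.001], [-0.077, 0.997, 0.0], [-0.001, -0.0, -1.0]]
ft_force: [-0.2, -0.5, 0.1]
gripper_width: 0.0003
gripper_force: 0.0
[-0.07733967  0.00043999] 0.12027319603663564 [-0.19055242 -0.5340909   0.05129546]
```

```bash
python3 -m pendant '[{"jaw":0,"x":0.008,"y":0,"z":0.007,"wx":0,"wy":0,"wz":0},{"jaw":0,"x":0.001,"y":0,"z":0.008,"wx":0,"wy":0,"wz":0},{"jaw":0,"x":0,"y":0,"z":0.006,"wx":0,"wy":0,"wz":0},{"jaw":0,"x":0,"y":0,"z":0.004,"wx":0,"wy":0,"wz":0},{"jaw":0,"x":0,"y":0,"z":0,"wx":0,"wy":0,"wz":0}]' 50
python3 -m pendant '[{"jaw":0,"x":0,"y":0,"z":0.003,"wx":0,"wy":0,"wz":0},{"jaw":0,"x":0,"y":0,"z":0.003,"wx":0,"wy":0,"wz":0},{"jaw":0,"x":0,"y":0,"z":0,"wx":0,"wy":0,"wz":0}]' 50
```

```text
t: 20.8
eef_pos: [0.4597, 0.1678, 0.094]
tcp_rot: [[-0.997, -0.077, -0.0], [-0.077, 0.997, -0.0], [0.0, -0.0, -1.0]]
ft_force: [-0.4, 1.2, 0.8]
gripper_width: -0.0001
gripper_force: 0.0
t: 21.05
eef_pos: [0.4596, 0.1677, 0.088]
tcp_rot: [[-0.997, -0.077, -0.0], [-0.077, 0.997, -0.0], [0.0, -0.0, -1.0]]
ft_force: [0.5, -0.7, 0.2]
gripper_width: 0.0001
gripper_force: 0.0
```

```bash
python3 -m pendant '[{"jaw":0,"x":0,"y":0,"z":0.002,"wx":0,"wy":0,"wz":0},{"jaw":0,"x":0,"y":0,"z":0.002,"wx":0,"wy":0,"wz":0},{"jaw":0,"x":0,"y":0,"z":0,"wx":0,"wy":0,"wz":0}]' 50
python3 - <<'E'
from h import *
a=robot.snapshot("side")[...,::-1];c=robot.snapshot("scene")[...,::-1]
cv2.imwrite("pics/m10.png",np.hstack([cv2.resize(a[170:420,180:430],(375,375)),cv2.resize(c[80:280,230:450],(412,375))]))
E
```

```text
t: 21.3
eef_pos: [0.4595, 0.1678, 0.085]
tcp_rot: [[-0.997, -0.077, 0.0], [-0.077, 0.997, -0.0], [-0.0, -0.0, -1.0]]
ft_force: [-2.9, -0.6, 5.7]
gripper_width: 0.0003
gripper_force: 2.6
```

View pics/m10.png

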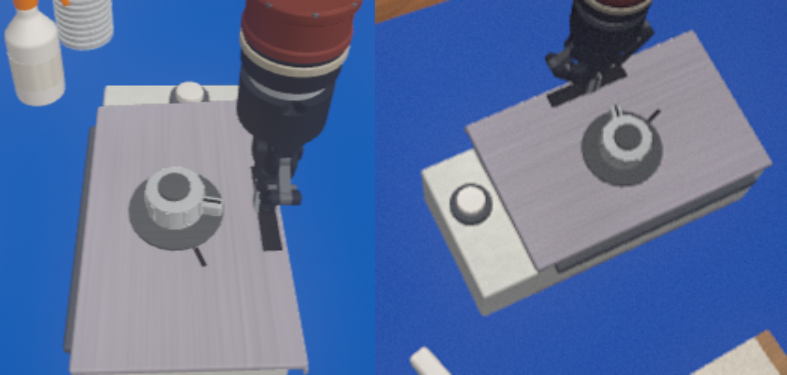

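The lid is down on its catch with the fingertips on the dark pad. The collar is near centre with its lug pointing toward the free edge, and the mark is a short way round clockwise from it. I'll press on.

```bash
python3 -m pendant '[{"jaw":0,"x":0,"y":0,"z":0.002,"wx":0,"wy":0,"wz":0},{"jaw":0,"x":0,"y":0,"z":0.002,"wx":0,"wy":0,"wz":0},{"jaw":0,"x":0,"y":0,"z":0.002,"wx":0,"wy":0,"wz":0},{"jaw":0,"x":0,"y":0,"z":0,"wx":0,"wy":0,"wz":0}]' 50
python3 -m pendant '[{"jaw":0,"x":0,"y":0,"z":0.002,"wx":0,"wy":0,"wz":0},{"jaw":0,"x":0,"y":0,"z":0.002,"wx":0,"wy":0,"wz":0},{"jaw":0,"x":0,"y":0,"z":0.002,"wx":0,"wy":0,"wz":0},{"jaw":0,"x":0,"y":0,"z":0,"wx":0,"wy":0,"wz":0}]' 50
```

```text
t: 21.73
eef_pos: [0.4595, 0.1678, 0.078]
tcp_rot: [[-0.997, -0.077, -0.0], [-0.077, 0.997, -0.0], [0.0, -0.0, -1.0]]
ft_force: [0.8, 0.2, 0.3]
gripper_width: 0.0
gripper_force: 0.0
t: 22.07
eef_pos: [0.4598, 0.1678, 0.074]
tcp_rot: [[-0.997, -0.077, 0.001], [-0.077, 0.997, -0.0], [-0.001, -0.0, -1.0]]
ft_force: [-5.9, -0.8, 14.6]
gripper_width: 0.0
gripper_force: 7.2
```

```bash
python3 -m pendant '[{"jaw":0,"x":0,"y":0,"z":0.0015,"wx":0,"wy":0,"wz":0},{"jaw":0,"x":0,"y":0,"z":0,"wx":0,"wy":0,"wz":0},{"jaw":0,"x":0,"y":0,"z":0,"wx":0,"wy":0,"wz":0}]' 50
python3 -m pendant '[{"jaw":0,"x":0,"y":0,"z":-0.02,"wx":0,"wy":0,"wz":0},{"jaw":0.5,"x":0.02,"y":0,"z":-0.03,"wx":0,"wy":0,"wz":0},{"jaw":1,"x":0.02,"y":0,"z":-0.03,"wx":0,"wy":0,"wz":0},{"jaw":1,"x":0,"y":0,"z":-0.03,"wx":0,"wy":0,"wz":0},{"jaw":1,"x":0,"y":0,"z":-0.02,"wx":0,"wy":0,"wz":0},{"jaw":1,"x":0,"y":0,"z":0,"wx":0,"wy":0,"wz":0}]' 50
python3 - <<'E'
from h import *
C=robot.get_calibration("scene");S=robot.get_calibration("side")
def ang(c,u,v,z):
    q=RS.T@(at(c,u,v,z)[:2]-ORG);return q.round(4),round(float(np.arctan2(q[1],-q[0])),3)
print(ang(C,358.7,137.6,.135),ang(S,326.7,308,.135),ang(C,378.4,142.4,.115))
a=robot.snapshot("side")[...,::-1];c=robot.snapshot("scene")[...,::-1]
cv2.imwrite("pics/m11.png",np.hstack([cv2.resize(a[250:370,240:360],(400,400)),cv2.resize(c[110:210,310:410],(400,400))]))
for n,k in(("s",S),("c",C)):
    print(n,"axis@.148",proj(k,[*ORG,.148]),"lug@.132", [proj(k,[*ster(-.046*np.cos(t),.046*np.sin(t)),.132]).round(0).tolist() for t in(0,.15,.3)])
print(shift(*ORG,.2))
E
```

```text
t: 22.32
eef_pos: [0.4599, 0.1678, 0.0738]
tcp_rot: [[-0.997, -0.077, 0.002], [-0.077, 0.997, -0.0], [-0.002, -0.0, -1.0]]
ft_force: [-11.9, -1.3, 26.2]
gripper_width: -0.0006
gripper_force: 13.0
t: 22.82
eef_pos: [0.4215, 0.1649, 0.2056]
tcp_rot: [[-0.997, -0.077, 0.007], [-0.077, 0.997, 0.001], [-0.007, -0.0, -1.0]]
ft_force: [0.5, 0.5, 0.6]
gripper_width: 0.0604
gripper_force: 0.0
(array([-0.0407,  0.0123]), 0.295) (array([-0.0417,  0.0108]), 0.254) (array([-0.0198,  0.0539]), 1.219)
s axis@.148 [297.42377099 296.20738519] lug@.132 [[329.0, 303.0], [329.0, 307.0], [328.0, 311.0]]
c axis@.148 [363.79847278 152.53467011] lug@.132 [[352.0, 138.0], [355.0, 137.0], [358.0, 137.0]]
[-0.1256 -0.0004  0.0016]
```

View pics/m11.png

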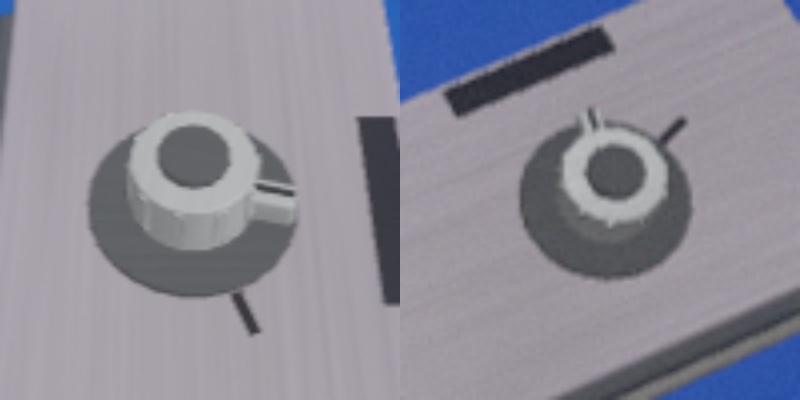

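The lid is latched and flat. The pointer outer end is at about (329,307) in the side view and (357.5,137) in the scene view. The mark is as expected. I'll compute the pointer angle.

```bash
cat > ptr.py <<'E'
from h import *
def pts(tag,draw=True):
    # dark pointer line pixels: dark & near the lug (ring radius 30..46mm at z=.132), per view
    for n in("side","scene"):
        c=robot.get_calibration(n);im=robot.snapshot(n).astype(float).mean(2)
        best=[]
        for t in np.arange(-.3,1.9,.02):
            v=[]
            for r in(.033,.036,.039,.042):
                u=proj(c,[*ster(-r*np.cos(t),r*np.sin(t)),.132]);v.append(cv2.getRectSubPix(im.astype('float32'),(1,1),tuple(map(float,u)))[0,0])
            best.append((round(float(t),2),int(np.mean(v))))
        print(tag,n,best)
E
python3 - <<'E'
from ptr import *
C=robot.get_calibration("scene");S=robot.get_calibration("side")
for c,u,v in((S,316.5,305.8),(S,328.8,307.9),(C,359.75,142.5),(C,357.5,137)):
    q=RS.T@(at(c,u,v,.132)[:2]-ORG);print(q.round(4),np.arctan2(q[1],-q[0]).round(3))
pts("now")
E
```

```text
[-0.0276  0.0047] 0.169
[-0.0451  0.0084] 0.185
[-0.0305  0.0099] 0.315
[-0.0443  0.0119] 0.263
now side [(-0.3, 122), (-0.28, 119), (-0.26, 116), (-0.24, 113), (-0.22, 112), (-0.2, 112), (-0.18, 111), (-0.16, 110), (-0.14, 109), (-0.12, 108), (-0.1, 107), (-0.08, 106), (-0.06, 105), (-0.04, 103), (-0.02, 101), (0.0, 103), (0.02, 111), (0.04, 120), (0.06, 139), (0.08, 155), (0.1, 158), (0.12, 141), (0.14, 107), (0.16, 78), (0.18, 70), (0.2, 82), (0.22, 115), (0.24, 153), (0.26, 175), (0.28, 179), (0.3, 180), (0.32, 181), (0.34, 179), (0.36, 174), (0.38, 165), (0.4, 156), (0.42, 148), (0.44, 143), (0.46, 141), (0.48, 140), (0.5, 139), (0.52, 137), (0.54, 137), (0.56, 135), (0.58, 129), (0.6, 123), (0.62, 118), (0.64, 112), (0.66, 107), (0.68, 104), (0.7, 103), (0.72, 101), (0.74, 100), (0.76, 100), (0.78, 101), (0.8, 101), (0.82, 103), (0.84, 105), (0.86, 106), (0.88, 107), (0.9, 109), (0.92, 111), (0.94, 112), (0.96, 114), (0.98, 114), (1.0, 114), (1.02, 114), (1.04, 115), (1.06, 115), (1.08, 114), (1.1, 114), (1.12, 115), (1.14, 117), (1.16, 117), (1.18, 117), (1.2, 116), (1.22, 116
[... 1148 characters left out ...]
, (0.8, 143), (0.82, 142), (0.84, 139), (0.86, 140), (0.88, 142), (0.9, 143), (0.92, 143), (0.94, 143), (0.96, 142), (0.98, 142), (1.0, 142), (1.02, 144), (1.04, 144), (1.06, 145), (1.08, 144), (1.1, 142), (1.12, 141), (1.14, 139), (1.16, 134), (1.18, 128), (1.2, 118), (1.22, 105), (1.24, 94), (1.26, 84), (1.28, 83), (1.3, 89), (1.32, 96), (1.34, 105), (1.36, 116), (1.38, 123), (1.4, 126), (1.42, 127), (1.44, 126), (1.46, 124), (1.48, 123), (1.5, 122), (1.52, 120), (1.54, 118), (1.56, 117), (1.58, 118), (1.6, 119), (1.62, 118), (1.64, 117), (1.66, 115), (1.68, 113), (1.7, 111), (1.72, 110), (1.74, 109), (1.76, 108), (1.78, 106), (1.8, 104), (1.82, 103), (1.84, 102), (1.86, 102), (1.88, 103)]
```

```bash
python3 -m pendant '[{"jaw":1,"x":-0.02,"y":0,"z":0,"wx":0,"wy":0,"wz":0},{"jaw":1,"x":-0.03,"y":0,"z":0,"wx":0,"wy":0,"wz":0},{"jaw":1,"x":-0.03,"y":0,"z":0,"wx":0,"wy":0,"wz":0},{"jaw":1,"x":-0.03,"y":0,"z":0,"wx":0,"wy":0,"wz":0},{"jaw":1,"x":-0.015,"y":0,"z":0,"wx":0,"wy":0,"wz":0},{"jaw":1,"x":0,"y":0,"z":0,"wx":0,"wy":0,"wz":0},{"jaw":1,"x":0,"y":0,"z":0,"wx":0,"wy":0,"wz":0},{"jaw":1,"x":0,"y":0,"z":0,"wx":0,"wy":0,"wz":0}]' 30
python3 - <<'E'
from h import *
print(shift(*ORG,.082),robot.get_obs()["joints"].round(2))
E
```

```text
t: 23.68
eef_pos: [0.5432, 0.1743, 0.2]
tcp_rot: [[-0.997, -0.077, -0.002], [-0.077, 0.997, -0.0], [0.002, 0.0, -1.0]]
ft_force: [0.4, -0.4, -0.3]
gripper_width: 0.0851
gripper_force: 0.0
[-0.0025 -0.0005  0.118 ] [0.08 0.02 0.02 1.57 0.   0.  ]
```

```bash
python3 -m pendant '[{"jaw":1,"x":-0.0015,"y":0,"z":0.02,"wx":0,"wy":0,"wz":0},{"jaw":1,"x":0,"y":0,"z":0.025,"wx":0,"wy":0,"wz":0},{"jaw":1,"x":0,"y":0,"z":0.025,"wx":0,"wy":0,"wz":0},{"jaw":1,"x":0,"y":0,"z":0.02,"wx":0,"wy":0,"wz":0},{"jaw":1,"x":0,"y":0,"z":0.015,"wx":0,"wy":0,"wz":0},{"jaw":1,"x":0,"y":0,"z":0.01,"wx":0,"wy":0,"wz":0},{"jaw":1,"x":0,"y":0,"z":0.003,"wx":0,"wy":0,"wz":0},{"jaw":1,"x":0,"y":0,"z":0,"wx":0,"wy":0,"wz":0},{"jaw":1,"x":0,"y":0,"z":0,"wx":0,"wy":0,"wz":0}]' 30
python3 -m pendant '[{"jaw":0.5,"x":0,"y":0,"z":0,"wx":0,"wy":0,"wz":0},{"jaw":0.5,"x":0,"y":0,"z":0,"wx":0,"wy":0,"wz":0},{"jaw":0.5,"x":0,"y":0,"z":0,"wx":0,"wy":0,"wz":0},{"jaw":0.5,"x":0,"y":0,"z":0,"wx":0,"wy":0,"wz":0},{"jaw":0.5,"x":0,"y":0,"z":0,"wx":0,"wy":0,"wz":0},{"jaw":0.5,"x":0,"y":0,"z":0,"wx":0,"wy":0,"wz":0}]' 30
```

```text
t: 24.43
eef_pos: [0.5461, 0.1745, 0.0841]
tcp_rot: [[-0.997, -0.077, 0.001], [-0.077, 0.997, 0.0], [-0.001, -0.0, -1.0]]
ft_force: [-0.6, -0.4, -0.0]
gripper_width: 0.0853
gripper_force: 0.0
t: 24.93
eef_pos: [0.5469, 0.1724, 0.0849]
tcp_rot: [[-0.997, -0.076, 0.002], [-0.076, 0.997, -0.004], [-0.002, -0.004, -1.0]]
ft_force: [-3.4, -9.0, 8.8]
gripper_width: 0.0549
gripper_force: 31.3
```

```bash
python3 -m pendant '[{"jaw":0.5,"x":0,"y":-0.0015,"z":0,"wx":0,"wy":0,"wz":0},{"jaw":0.5,"x":0,"y":0,"z":0,"wx":0,"wy":0,"wz":0.05},{"jaw":0.5,"x":0,"y":0,"z":0,"wx":0,"wy":0,"wz":0.08},{"jaw":0.5,"x":0,"y":0,"z":0,"wx":0,"wy":0,"wz":0.08},{"jaw":0.5,"x":0,"y":0,"z":0,"wx":0,"wy":0,"wz":0.08},{"jaw":0.5,"x":0,"y":0,"z":0,"wx":0,"wy":0,"wz":0.08},{"jaw":0.5,"x":0,"y":0,"z":0,"wx":0,"wy":0,"wz":0.08},{"jaw":0.5,"x":0,"y":0,"z":0,"wx":0,"wy":0,"wz":0}]' 30
python3 - <<'E'
from h import *
print(robot.get_obs()["ft_torque"])
E
```

```text
t: 25.6
eef_pos: [0.5467, 0.1716, 0.0849]
tcp_rot: [[-0.929, 0.37, 0.002], [0.37, 0.929, -0.003], [-0.003, -0.002, -1.0]]
ft_force: [-2.9, -6.6, 9.2]
gripper_width: 0.0549
gripper_force: 31.4
[-1.71062413  0.85796093 -0.07882388]
```

Turned 0.45 so far with a firm grip; 0.54 to go.

```bash
python3 -m pendant '[{"jaw":0.5,"x":0,"y":0,"z":0,"wx":0,"wy":0,"wz":0.08},{"jaw":0.5,"x":0,"y":0,"z":0,"wx":0,"wy":0,"wz":0.08},{"jaw":0.5,"x":0,"y":0,"z":0,"wx":0,"wy":0,"wz":0.08},{"jaw":0.5,"x":0,"y":0,"z":0,"wx":0,"wy":0,"wz":0.08},{"jaw":0.5,"x":0,"y":0,"z":0,"wx":0,"wy":0,"wz":0.08},{"jaw":0.5,"x":0,"y":0,"z":0,"wx":0,"wy":0,"wz":0.08},{"jaw":0.5,"x":0,"y":0,"z":0,"wx":0,"wy":0,"wz":0.06},{"jaw":0.5,"x":0,"y":0,"z":0,"wx":0,"wy":0,"wz":0},{"jaw":0.5,"x":0,"y":0,"z":0,"wx":0,"wy":0,"wz":0},{"jaw":0.5,"x":0,"y":0,"z":0,"wx":0,"wy":0,"wz":0}]' 30
python3 -m pendant '[{"jaw":0.8,"x":0,"y":0,"z":0,"wx":0,"wy":0,"wz":0},{"jaw":1,"x":0,"y":0,"z":0,"wx":0,"wy":0,"wz":0},{"jaw":1,"x":0,"y":0,"z":0,"wx":0,"wy":0,"wz":0},{"jaw":1,"x":0,"y":0,"z":0,"wx":0,"wy":0,"wz":0},{"jaw":1,"x":0,"y":0,"z":-0.02,"wx":0,"wy":0,"wz":0},{"jaw":1,"x":0,"y":0,"z":-0.03,"wx":0,"wy":0,"wz":0},{"jaw":1,"x":0,"y":0,"z":-0.03,"wx":0,"wy":0,"wz":0},{"jaw":1,"x":0,"y":0,"z":-0.03,"wx":0,"wy":0,"wz":0},{"jaw":0,"x":0,"y":0,"z":-0.01,"wx":0,"wy":0,"wz":0},{"jaw":0,"x":0,"y":0,"z":0,"wx":0,"wy":0,"wz":0}]' 30
python3 - <<'E'
from h import *
o=robot.get_obs();R=o["tcp_rot"];print("turn",np.arctan2(R[0,1],R[1,1])+YAW,o["joints"].round(2))
print(shift(.5405,-.0085,.2))
E
```

```text
t: 26.43
eef_pos: [0.5461, 0.1709, 0.0849]
tcp_rot: [[-0.61, 0.792, 0.001], [0.792, 0.61, -0.004], [-0.004, -0.002, -1.0]]
ft_force: [-6.5, -9.6, 12.6]
gripper_width: 0.0549
gripper_force: 31.7
t: 27.27
eef_pos: [0.5476, 0.1733, 0.2064]
tcp_rot: [[-0.612, 0.791, 0.005], [0.791, 0.612, 0.001], [-0.003, 0.004, -1.0]]
ft_force: [0.1, -0.0, 0.5]
gripper_width: 0.0643
gripper_force: 0.0
turn 0.9891404575797342 [0.08 0.02 0.03 1.58 0.   0.99]
[-0.1394 -0.1168  0.0063]
```

```bash
python3 -m pendant '[{"jaw":0,"x":-0.012,"y":-0.01,"z":0,"wx":0,"wy":0,"wz":0},{"jaw":0,"x":-0.022,"y":-0.0185,"z":0,"wx":0,"wy":0,"wz":0},{"jaw":0,"x":-0.022,"y":-0.0185,"z":0,"wx":0,"wy":0,"wz":0},{"jaw":0,"x":-0.022,"y":-0.0185,"z":0,"wx":0,"wy":0,"wz":0},{"jaw":0,"x":-0.022,"y":-0.0185,"z":0,"wx":0,"wy":0,"wz":0},{"jaw":0,"x":-0.022,"y":-0.0185,"z":0,"wx":0,"wy":0,"wz":0},{"jaw":0,"x":-0.017,"y":-0.014,"z":0,"wx":0,"wy":0,"wz":0},{"jaw":0,"x":0,"y":0,"z":0,"wx":0,"wy":0,"wz":0},{"jaw":0,"x":0,"y":0,"z":0,"wx":0,"wy":0,"wz":0}]' 30
python3 - <<'E'
from ptr import *
print(shift(.5405,-.0085,.09));pts("after")
E
```

```text
t: 28.02
eef_pos: [0.5382, -0.0089, 0.2014]
tcp_rot: [[-0.61, 0.793, -0.002], [0.793, 0.61, 0.001], [0.002, -0.001, -1.0]]
ft_force: [0.0, -0.3, 0.3]
gripper_width: 0.0004
gripper_force: 0.0
[-0.0012  0.0022  0.1114]
after side [(-0.3, 115), (-0.28, 114), (-0.26, 112), (-0.24, 110), (-0.22, 109), (-0.2, 108), (-0.18, 108), (-0.16, 107), (-0.14, 105), (-0.12, 104), (-0.1, 104), (-0.08, 103), (-0.06, 101), (-0.04, 100), (-0.02, 98), (0.0, 97), (0.02, 97), (0.04, 96), (0.06, 96), (0.08, 95), (0.1, 95), (0.12, 94), (0.14, 94), (0.16, 94), (0.18, 94), (0.2, 93), (0.22, 94), (0.24, 94), (0.26, 94), (0.28, 94), (0.3, 94), (0.32, 94), (0.34, 94), (0.36, 94), (0.38, 94), (0.4, 94), (0.42, 93), (0.44, 93), (0.46, 93), (0.48, 93), (0.5, 94), (0.52, 94), (0.54, 94), (0.56, 94), (0.58, 94), (0.6, 95), (0.62, 95), (0.64, 95), (0.66, 95), (0.68, 96), (0.7, 97), (0.72, 97), (0.74, 97), (0.76, 98), (0.78, 99), (0.8, 99), (0.82, 100), (0.84, 102), (0.86, 103), (0.88, 104), (0.9, 106), (0.92, 107), (0.94, 108), (0.96, 110), (0.98, 110), (1.0, 112), (1.02, 118), (1.04, 129), (1.06, 147), (1.08, 165), (1
[... 1240 characters left out ...]
.8, 152), (0.82, 153), (0.84, 154), (0.86, 154), (0.88, 153), (0.9, 151), (0.92, 150), (0.94, 148), (0.96, 145), (0.98, 145), (1.0, 146), (1.02, 153), (1.04, 162), (1.06, 171), (1.08, 179), (1.1, 183), (1.12, 176), (1.14, 157), (1.16, 133), (1.18, 109), (1.2, 98), (1.22, 114), (1.24, 134), (1.26, 153), (1.28, 163), (1.3, 163), (1.32, 157), (1.34, 148), (1.36, 141), (1.38, 136), (1.4, 136), (1.42, 137), (1.44, 137), (1.46, 138), (1.48, 136), (1.5, 132), (1.52, 127), (1.54, 121), (1.56, 117), (1.58, 116), (1.6, 117), (1.62, 116), (1.64, 116), (1.66, 116), (1.68, 116), (1.7, 115), (1.72, 115), (1.74, 115), (1.76, 113), (1.78, 111), (1.8, 108), (1.82, 107), (1.84, 106), (1.86, 107), (1.88, 108)]
```

Both views put the pointer at 1.20. Now for the start button.

```bash
python3 -m pendant '[{"jaw":0,"x":-0.001,"y":0.002,"z":0.02,"wx":0,"wy":0,"wz":0},{"jaw":0,"x":0,"y":0,"z":0.03,"wx":0,"wy":0,"wz":0},{"jaw":0,"x":0,"y":0,"z":0.03,"wx":0,"wy":0,"wz":0},{"jaw":0,"x":0,"y":0,"z":0.025,"wx":0,"wy":0,"wz":0},{"jaw":0,"x":0,"y":0,"z":0.012,"wx":0,"wy":0,"wz":0},{"jaw":0,"x":0,"y":0,"z":0.006,"wx":0,"wy":0,"wz":0},{"jaw":0,"x":0,"y":0,"z":0,"wx":0,"wy":0,"wz":0}]' 30
python3 -m pendant '[{"jaw":0,"x":0,"y":0,"z":0.003,"wx":0,"wy":0,"wz":0},{"jaw":0,"x":0,"y":0,"z":0.003,"wx":0,"wy":0,"wz":0},{"jaw":0,"x":0,"y":0,"z":0.003,"wx":0,"wy":0,"wz":0},{"jaw":0,"x":0,"y":0,"z":0,"wx":0,"wy":0,"wz":0}]' 30
```

```text
t: 28.7
eef_pos: [0.5404, -0.007, 0.0792]
tcp_rot: [[-0.612, 0.791, -0.001], [0.791, 0.612, 0.0], [0.001, -0.001, -1.0]]
ft_force: [-1.5, -0.5, 0.9]
gripper_width: 0.0
gripper_force: 0.0
t: 29.03
eef_pos: [0.5413, -0.0079, 0.0712]
tcp_rot: [[-0.612, 0.791, 0.001], [0.791, 0.612, -0.0], [-0.001, 0.0, -1.0]]
ft_force: [0.8, 0.7, -0.1]
gripper_width: 0.0001
gripper_force: 0.0
```

```bash
python3 -m pendant '[{"jaw":0,"x":0,"y":0,"z":0.003,"wx":0,"wy":0,"wz":0},{"jaw":0,"x":0,"y":0,"z":0.002,"wx":0,"wy":0,"wz":0},{"jaw":0,"x":0,"y":0,"z":0.002,"wx":0,"wy":0,"wz":0},{"jaw":0,"x":0,"y":0,"z":0,"wx":0,"wy":0,"wz":0},{"jaw":0,"x":0,"y":0,"z":0,"wx":0,"wy":0,"wz":0}]' 30
```

```text
t: 29.45
eef_pos: [0.5415, -0.008, 0.0651]
tcp_rot: [[-0.612, 0.791, 0.001], [0.791, 0.612, -0.0], [-0.001, 0.001, -1.0]]
ft_force: [-1.8, 1.2, 9.7]
gripper_width: -0.0003
gripper_force: 4.5
```

```bash
python3 -m pendant '[{"jaw":0,"x":0,"y":0,"z":0.0015,"wx":0,"wy":0,"wz":0},{"jaw":0,"x":0,"y":0,"z":0,"wx":0,"wy":0,"wz":0},{"jaw":0,"x":0,"y":0,"z":0,"wx":0,"wy":0,"wz":0}]' 30
python3 -m pendant '[{"jaw":0,"x":0,"y":0,"z":-0.02,"wx":0,"wy":0,"wz":0},{"jaw":0,"x":0,"y":0,"z":-0.03,"wx":0,"wy":0,"wz":0},{"jaw":0,"x":0,"y":0,"z":-0.03,"wx":0,"wy":0,"wz":0},{"jaw":0,"x":0,"y":0,"z":-0.03,"wx":0,"wy":0,"wz":0},{"jaw":0,"x":0,"y":0,"z":-0.03,"wx":0,"wy":0,"wz":0},{"jaw":0,"x":0,"y":0,"z":0,"wx":0,"wy":0,"wz":0},{"jaw":0,"x":0,"y":0,"z":0,"wx":0,"wy":0,"wz":0}]' 30
python3 - <<'E'
from h import *
C=robot.get_calibration("scene");im=robot.snapshot("scene");blobs(im,.09,C,lo=130,a0=150,a1=2000)
# lid free-edge check: pixel darkness of pad at latched height
S=robot.get_calibration("side");g=robot.snapshot("side").mean(2)
for z in(.110,.122):print(z,[int(g[int(round(v)),int(round(u))]) for u,v in(proj(S,[*ster(-.088,y),z]) for y in(-.02,0,.02))])
E
```

```text
t: 29.7
eef_pos: [0.5416, -0.008, 0.0649]
tcp_rot: [[-0.612, 0.791, 0.002], [0.791, 0.612, -0.001], [-0.002, 0.001, -1.0]]
ft_force: [-7.2, 0.8, 19.4]
gripper_width: 0.0002
gripper_force: 9.7
t: 30.28
eef_pos: [0.5421, -0.0082, 0.2042]
tcp_rot: [[-0.611, 0.791, 0.003], [0.791, 0.612, -0.001], [-0.003, 0.002, -1.0]]
ft_force: [0.4, -0.7, -1.1]
gripper_width: 0.0
gripper_force: 0.0
[529, 159, 31, 26, 377] [546.1 171.5] [0.7089 0.5521 0.09  ]
[249, 265, 44, 56, 1395] [271.1 296.1] [ 0.7485 -0.1115  0.09  ]
[178, 284, 50, 49, 1862] [202.4 308.4] [ 0.7225 -0.2483  0.09  ]
0.11 [60, 59, 59]
0.122 [60, 58, 59]
```

```bash
python3 - <<'E'
from h import *
S=robot.get_calibration("side");g=robot.snapshot("side").mean(2).astype('float32')
for z in(.110,.122):
    ys=np.arange(-.08,.08,.001);v=np.array([cv2.getRectSubPix(g,(1,1),tuple(map(float,proj(S,[*ster(-.088,y),z]))))[0,0] for y in ys]);d=ys[v<85];print(z,d.min(),d.max(),(d.min()+d.max())/2)
E
```

```text
0.11 -0.05199999999999998 0.04700000000000011 -0.002499999999999933
0.122 -0.04199999999999997 0.05400000000000012 0.006000000000000075
```

```bash
python3 -c "
from station import robot
print(robot.sign_off())"
```

```text
the job is handed in; nothing more can be done
None
```

I handed the job in at about 30 s. Both jars on the bench are upright in the chamber, the lid is latched, the collar reads about 1.20 rad, and the start button was pressed to its stop. The spray bottle and dish stack weren't moved; no pass/fail verdict came back.

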